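Cap the relay housings from a slide feeder

TASK

Stand every black housing upright in its own pocket of the grey kit tray and put an aluminium cover on each, centred, square to the housing and lying flat on its rim. Covers come from the slide feeder one at a time: for each one move the slide all the way to its end, then let go so that it snaps back home. Feed only as many covers as there are housings (a spare one stays inside the feeder), and do not push away or knock over the spanner, bottle, cup and tin that stand about.

Things in the scene. Friction and masses are not known exactly. Their poses are not given: they have to be found in the camera images.
- feeder: fixed slide feeder, 335 mm long: aluminium bed 36 mm wide, top at z 30 mm (foot 60 mm wide, 8 mm high), roofed magazine 84 by 73 mm, top at z 82 mm, holding the covers. Origin: on the bench under the magazine; +x = feed direction, slide and grip at the -x end. A full stroke pushes the lowest cover out onto the ledge at the +x end; once home the next drops. See slide for a broken stroke
- slide (a joint): travel of the feeder's slide along the feeder's +x: 0 = home, 0.084 m = end stop. A spring pulls it home: about 3.5 N at home, 7.5 N at the end. Let go, it snaps back in about 0.2 s. If a broken stroke leaves a cover part-way through the gate: up to 28 mm out, repeat the stroke; farther, the next cover tips behind it and would jam: first draw it out onto the ledge by its free end
- slide_grip (a point): middle of the slide's upright black grip: 12 mm along the feeder's x, 30 mm along its y, from 38 to 88 mm above the bench; this point is 70 mm up. It moves with the slide; at home it is 165 mm to the -x side of the feeder's origin, at the end 81 mm. Axes of the feeder
- feeder_stack (a point): fixed point in the feeder's magazine: the place of the centre of the lowest cover, 35 mm above the bench. Axes of the feeder
- feeder_ledge (a point): fixed point on the delivery ledge (30 mm above the bench, 81 mm to the +x side of the feeder's origin) above which the delivered cover's centre lies, long side along the feeder's x. The ledge is 36 mm wide: the cover overhangs it 10 mm on both sides along the feeder's y, to be gripped there from above. Clear it before the next stroke
- tray: fixed grey kit tray, 78 mm along its x by 317 mm along its y, floor 4 mm thick, walls and partitions 14 mm high. Four pockets in a row along its y, each 68 by 73 mm; a housing fits with its long side (housing x) along the tray's y. Origin: centre of the underside
- pocket1 (a point): centre of the floor of tray pocket 1, 4 mm above the bench, at tray y = -117 mm. Axes of the tray
- pocket2 (a point): centre of the floor of tray pocket 2, 4 mm above the bench, at tray y = -39 mm. Axes of the tray
- pocket3 (a point): centre of the floor of tray pocket 3, 4 mm above the bench, at tray y = 39 mm. Axes of the tray
- pocket4 (a point): centre of the floor of tray pocket 4, 4 mm above the bench, at tray y = 117 mm. Axes of the tray
- housing1: a black open-topped plastic box, 64 mm along its x by 50 mm along its y, 55 mm high, walls 5 mm, about 220 g; one of up to four alike (None if absent). Stands loose on the bench at the start, open side up. Origin: centre of its underside; z up
- housing2: a black open-topped plastic box, 64 mm along its x by 50 mm along its y, 55 mm high, walls 5 mm, about 220 g; one of up to four alike (None if absent). Stands loose on the bench at the start, open side up. Origin: centre of its underside; z up
- housing3: a black open-topped plastic box, 64 mm along its x by 50 mm along its y, 55 mm high, walls 5 mm, about 220 g; one of up to four alike (None if absent). Stands loose on the bench at the start, open side up. Origin: centre of its underside; z up
- housing4: a black open-topped plastic box, 64 mm along its x by 50 mm along its y, 55 mm high, walls 5 mm, about 220 g; one of up to four alike (None if absent). Stands loose on the bench at the start, open side up. Origin: centre of its underside; z up
- cover1: a plain flat aluminium cover plate, 70 mm along its x by 56 mm along its y, 10 mm thick, about 90 g; one of four alike. Origin: the plate's centre. At the start all four lie flat in the feeder's magazine (cover1 lowest, then cover2, 3, 4). Set on a housing with long sides matching, it overhangs the rim 3 mm all round; it has no lip
- cover2: a plain flat aluminium cover plate, 70 mm along its x by 56 mm along its y, 10 mm thick, about 90 g; one of four alike. Origin: the plate's centre. At the start all four lie flat in the feeder's magazine (cover1 lowest, then cover2, 3, 4). Set on a housing with long sides matching, it overhangs the rim 3 mm all round; it has no lip
- cover3: a plain flat aluminium cover plate, 70 mm along its x by 56 mm along its y, 10 mm thick, about 90 g; one of four alike. Origin: the plate's centre. At the start all four lie flat in the feeder's magazine (cover1 lowest, then cover2, 3, 4). Set on a housing with long sides matching, it overhangs the rim 3 mm all round; it has no lip
- cover4: a plain flat aluminium cover plate, 70 mm along its x by 56 mm along its y, 10 mm thick, about 90 g; one of four alike. Origin: the plate's centre. At the start all four lie flat in the feeder's magazine (cover1 lowest, then cover2, 3, 4). Set on a housing with long sides matching, it overhangs the rim 3 mm all round; it has no lip
- spanner: bystander: a spanner lying left of the housings; leave it alone
- oiler: bystander: a white bottle, 54 mm across, 150 mm high, behind the tray and feeder; leave it alone
- pot: bystander: a steel cup, 72 mm across, 85 mm high, at the left, in front of the blue bin; leave it alone
- tin: bystander: a steel tin, 72 mm across, 70 mm high, at the right, in front of the tray; leave it alone
There are look-alikes about, which are no part of the job. What is shaped like the housing1 but purple or turquoise is not meant.

How it is judged:
By the outcome, as a careful person would: the job done as asked, in the order asked, and still so for the second after the job is handed in, with the robot touching nothing.
Of housing1, housing2, housing3, housing4 only 3 to 4 are there at a start; the rules pass over those that are not, and their reading is None.
At some moment in a run one of housing1, housing2, housing3, housing4 may be knocked a few centimetres aside while the robot is not near it.
Once in a run the grip may slacken for a moment while it holds something.
It also fails if it takes over 210 s, if anything falls off the work surface, if the arm or the gripper's body presses on something with over 40 N, if the wrist force passes 120 N, or if a joint passes its speed limit or range.

ROBOT

A 7-joint arm with a two-finger parallel gripper is mounted at the origin on the work surface. World frame = base frame: x ahead of the robot, y to its left, z up, the work surface at z = 0. Lengths are in mm, angles in degrees, forces in N, time in s.
With the tool pointing down it reaches from about 350 to 900 mm from the base axis. Payload 8.1 kg.
Tool frame: the origin (TCP) lies at the very end of the fingers, on their centre line; the grasp point (between the pads) lies 19 mm behind it (arm.grip_depth is the distance from the TCP to the grasp point, in mm); z points along the fingers, y is the direction in which the jaws open and shut (so a half turn about z gives the same grasp; the last joint's range is limited). The gripper opens to 92 mm and grips with 3 to 60 N. Pads are 19 mm wide; open, the fingers measure 130 mm over their backs; the gripper's body (75 mm by 190 mm) begins 47 mm behind the grasp point.
Start: joints at [-76.41, 24.895, 1.432, 90.138, -0.665, 64.973, -4.303], TCP at [208.34, 589.269, 187.242] pointing down, gripper open.
Joint ranges: [-149.89, 149.89], [-25.12, 119.58], [-72.63, 75.52], [4.76, 147.25], [-75.54, 255.54], [6.69, 114.76], [-157.13, 157.13]. Speed limits (degrees/s): [127.2, 127.2, 172.46, 172.46, 180, 180, 180].

INTERFACE

Orientations are given as a 3x3 rotation matrix whose columns are the frame's x, y, z axes.
In Python, from plant import status, snapshot, hand_in, arm gives the robot as it stands.
- The arm moves only by the tool play_rows, never from a script. Its arguments are lists of equal length, an entry for each row: "slide": the shift along the tool's x, y, z each as a share of 10 cm, from -1 to 1, a list of three; "rot": the turn, a rotation vector about the tool's x, y, z each as a share of 2 pi rad, from -1 to 1, a list of three; "jaw": the gripper's target within -1 to 1 (fully open at 1, half-way at 0, shut at -1). A call has 1 to 5 rows; each row shifts and turns the commanded pose from where the row before left it, along the tool's axes as they then stand; what a row does not reach is not made up. A row lasts 1/10 s, in which the tool goes at most 50 mm and 8.59 degrees, less where a joint would pass 70% of its speed; a pose out of reach is approached as far as the arm can. A call with a number of a shift or a turn outside -1 to 1 is refused whole. A call with a gripper value outside its range is refused whole. The fingers move at their own pace and stop on an object; "squeeze" is the grip in N (left out, the last holds). Time passes only in rows, so rows that do not move let the fingers close. It gives the time, the measured TCP pose, the force and the opening at its end, in the units of the state.
- status.sense(): the state, without advancing time (a new reading comes with each control period).
- snapshot(name): name is "scene" or "top" or "wrist"; returns a dict with "pixels" (400x640x3 uint8, red, green, blue), "fx", "fy", "cx", "cy" (pixels), "D" ([k1, k2, p1, p2, k3] as OpenCV has them; the pictures are not rectified), "pose" (4x4, takes a point from camera to world coordinates); the wrist camera has in their place "T_tool_cam" (4x4, takes a point from camera to tool coordinates, whose origin is the TCP and whose axes are the flange's). Camera axes: x right, y down, z forward; pixel columns grow to the right and rows downward; lengths in mm; the calibration is good to about 2 mm. A picture is of the moment at which its call begins: read the wrist's pose just before it. There is no depth.
- hand_in(): hands the job in, once; it reports no verdict.
The state is a dict: "clock": time; "joints": joint angles; "joint_vel": joint speeds; "joint_torque": joint torques, N m; "tcp_pos": TCP position; "orientation": TCP orientation; "wrist_force": force on the tool from outside, world axes, zero at the start; "moment": the same for the moment, N m; "finger_gap": finger opening in mm.
Only numpy, scipy, OpenCV 4.12 (cv2) and the standard library are available. Lean on these libraries where they do the work, as an engineer would, in place of code of your own. Each camera call takes 0.05 s, during which the arm holds its last target. There are 200 camera calls.

## Working session

There is one attempt and no reset: what is moved stays moved. The work goes in short steps, Python scripts to look and compute and a tool call to move; the robot and the scene stay as the last step left them, time stands still between calls to the robot, and variables do not carry over. Pictures are saved under pics/ and viewed, about 12 in all and at most 16, crops included, and the job is handed in when it is done.

Besides the shell and the picture viewer there is one more tool, called after "Call:" as name(argument=value, ...) on one line, values as JSON. play_rows: Moves the arm, as the interface text tells. Its arguments: {"type":"object","properties":{"slide":{"type":"array","items":{"type":"array","items":{"type":"number","minimum":-1,"maximum":1}}},"rot":{"type":"array","items":{"type":"array","items":{"type":"number","minimum":-1,"maximum":1}}},"jaw":{"type":"array","items":{"type":"number"}},"squeeze":{"type":"number"}},"required":["slide","rot","jaw"]}

```bash
ls; mkdir -p pics; python3 - <<'E'
from plant import status,snapshot,arm
import cv2,numpy as np
s=status.sense(); print(s); print(arm, getattr(arm,'grip_depth',None))
for n in ("scene","top","wrist"):
    d=snapshot(n); cv2.imwrite(f"pics/{n}0.png",d["pixels"][:,:,::-1]); print(n,{k:(np.round(v,3).tolist() if k!='pixels' else 0) for k,v in d.items()})
    np.savez(f"{n}0.npz",**d)
E
```

```text
pics
{'clock': 0.0, 'joints': array([-76.4075981 ,  24.93676791,   1.43249402,  90.19026045,
        -0.66327201,  64.97417912,  -4.30241558]), 'joint_vel': array([ 0.03324431, -0.07835055,  0.03813366,  0.08124415, -0.00450083,
       -0.05298946,  0.03781495]), 'joint_torque': array([ 1.52048106e-03, -6.67865038e+01,  9.85623635e-01, -3.14449346e+01,
       -6.04663719e-02,  4.29621502e-02,  1.73947656e-04]), 'tcp_pos': array([208.21881171, 588.66844673, 186.43412999]), 'orientation': array([[-9.42784862e-01,  3.33401514e-01, -3.67484987e-04],
       [ 3.33401668e-01,  9.42783555e-01, -1.57975668e-03],
       [-1.80234466e-04, -1.61189079e-03, -9.99998685e-01]]), 'wrist_force': array([-0.33389295, -0.25996838, -0.12017942]), 'moment': array([-0.00505308,  0.00275272, -0.02020814]), 'finger_gap': 91.64116464427663}
<Robot object at 0x7f619660ba10> 18.8
scene {'pixels': 0, 'fx': 504.421, 'fy': 504.421, 'cx': 313.73, 'cy': 202.806, 'D': [-0.013, 0.0, 0.0, 0.0, 0.0], 'pose': [[0.008, 0.72, -0.694, 1570.249], [1.0, -0.002, 0.009, 17.652], [0.005, -0.694, -0.72, 1231.953], [0.0, 0.0, 0.0, 1.0]]}
top {'pixels': 0, 'fx': 451.223, 'fy': 451.223, 'cx': 315.48, 'cy': 195.61, 'D': [-0.117, 0.0, 0.0, 0.0, 0.0], 'pose': [[-0.006, -0.998, 0.07, 372.232], [-1.0, 0.006, 0.009, 32.218], [-0.009, -0.07, -0.998, 1392.124], [0.0, 0.0, 0.0, 1.0]]}
wrist {'pixels': 0, 'fx': 306.055, 'fy': 306.055, 'cx': 322.102, 'cy': 198.862, 'D': [-0.025, 0.0, 0.0, 0.0, 0.0], 'T_tool_cam': [[0.0, -0.961, -0.275, 74.477], [1.0, 0.0, -0.001, 0.246], [0.001, -0.275, 0.961, -198.393], [0.0, 0.0, 0.0, 1.0]]}
```

View pics/scene0.png

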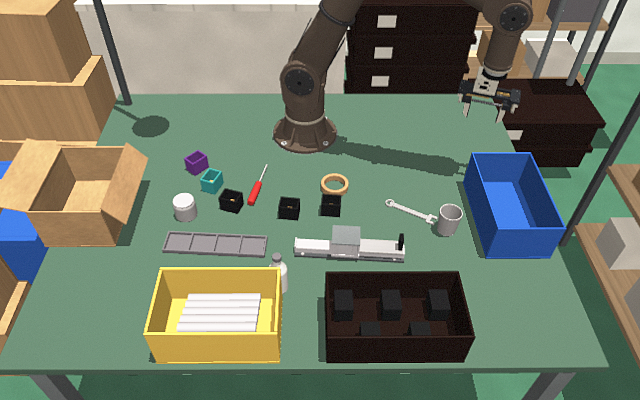

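View pics/top0.png

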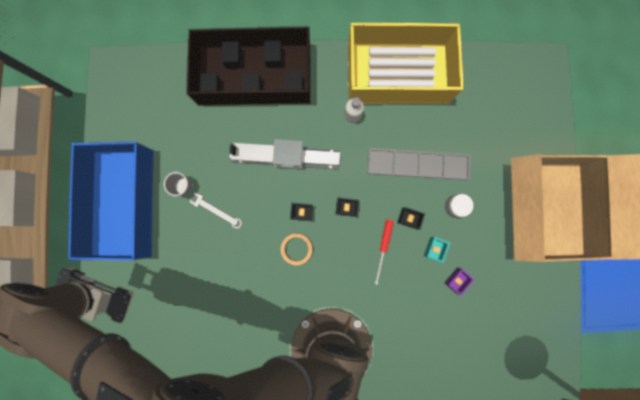

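```bash
cat > h.py <<'E'
import numpy as np,cv2
from plant import status,snapshot
def grab(n,save=None):
    s=status.sense(); d=snapshot(n); d=dict(d)
    if n=="wrist":
        T=np.eye(4);T[:3,:3]=s['orientation'];T[:3,3]=s['tcp_pos'];d['pose']=T@np.array(d['T_tool_cam'])
    d['s']=s
    if save: cv2.imwrite(f"pics/{save}.png",d["pixels"][:,:,::-1])
    return d
def K(d): return np.array([[d['fx'],0,d['cx']],[0,d['fy'],d['cy']],[0,0,1.]])
def rays(d,px):
    p=cv2.undistortPoints(np.array(px,float).reshape(-1,1,2),K(d),np.array(d['D'],float)).reshape(-1,2)
    P=np.array(d['pose']); r=np.c_[p,np.ones(len(p))]@P[:3,:3].T
    return P[:3,3],r/np.linalg.norm(r,axis=1)[:,None]
def plane(d,px,z):
    o,r=rays(d,px); return o+r*((z-o[2])/r[:,2])[:,None]
def proj(d,X):
    P=np.linalg.inv(np.array(d['pose'])); 
    q=cv2.projectPoints(np.array(X,float).reshape(-1,1,3),cv2.Rodrigues(P[:3,:3])[0],P[:3,3],K(d),np.array(d['D'],float))[0]
    return q.reshape(-1,2)
def tri(d1,p1,d2,p2):
    o1,r1=rays(d1,[p1]);o2,r2=rays(d2,[p2]);A=np.c_[r1[0],-r2[0]]
    t=np.linalg.lstsq(A,o2-o1,rcond=None)[0];a=o1+t[0]*r1[0];b=o2+t[1]*r2[0]
    return (a+b)/2,np.linalg.norm(a-b)
def blobs(m,amin,amax,op=1):
    m=m.astype(np.uint8)
    if op: m=cv2.morphologyEx(m,cv2.MORPH_CLOSE,np.ones((5,5)))
    c,_=cv2.findContours(m,cv2.RETR_EXTERNAL,cv2.CHAIN_APPROX_NONE)
    return [k for k in c if amin<cv2.contourArea(k)<amax]
E
python3 - <<'E'
from h import *
for n in("top","scene"):
    d=dict(np.load(f"{n}0.npz"));p=d['pixels'];hsv=cv2.cvtColor(p,cv2.COLOR_RGB2HSV)
    ms={'black':hsv[...,2]<60,'grey':(hsv[...,1]<45)&(hsv[...,2]>85)&(hsv[...,2]<150),'white':(hsv[...,1]<45)&(hsv[...,2]>=150)}
    for k,m in ms.items():
        for c in blobs(m,90,8000):
            r=cv2.minAreaRect(c); x,y=r[0]
            z=55 if k=='black' else 14 if k=='grey' else 30
            W=plane(d,[r[0]],z)[0]
            if 150<W[0]<850 and abs(W[1])<450:
              cor=plane(d,cv2.boxPoints(r),z)[:,:2]
              print(n,k,np.round(r[0],1),np.round(r[1],1),round(r[2],1),'W',np.round(W[:2],0),np.round(cor).tolist())
E
```

```text
top black [410.6 217.9] [21.8 15.2] 18.4 W [ 398. -238.] [[387.0, -200.0], [430.0, -215.0], [409.0, -277.0], [366.0, -262.0]]
top black [301.2 211.3] [19.6 13.9] 5.2 W [420.  86.] [[402.0, 117.0], [443.0, 113.0], [437.0, 55.0], [396.0, 59.0]]
top black [346.8 206.9] [20.  14.9] 7.1 W [432. -49.] [[414.0, -17.0], [458.0, -23.0], [450.0, -81.0], [406.0, -75.0]]
top grey [459.6 280.7] [23.6 24.8] 40.6 W [ 205. -396.] [[201.0, -343.0], [257.0, -394.0], [209.0, -450.0], [152.0, -398.0]]
top grey [380.1 262. ] [10.4 35.4] 14.0 W [ 265. -151.] [[217.0, -122.0], [321.0, -150.0], [313.0, -181.0], [209.0, -153.0]]
top grey [453.2 206.9] [25.2 17.9] 76.0 W [ 431. -380.] [[463.0, -344.0], [476.0, -399.0], [400.0, -417.0], [387.0, -362.0]]
top grey [419.6 163.4] [106.   28.2] 3.4 W [ 567. -278.] [[533.0, -111.0], [621.0, -118.0], [601.0, -450.0], [512.0, -441.0]]
top grey [284.5 154.5] [ 29. 111.] 90.0 W [597. 139.] [[644.0, 312.0], [641.0, -33.0], [551.0, -32.0], [553.0, 311.0]]
top grey [354.1 111.3] [19.8 23.8] 48.0 W [732. -78.] [[730.0, -29.0], [781.0, -85.0], [733.0, -126.0], [683.0, -70.0]
[... 1403 characters left out ...]
. -231.] [[764.0, -356.0], [764.0, -122.0], [884.0, -114.0], [884.0, -334.0]]
scene white [280.3 271.4] [40.4 15.8] 64.3 W [690. -67.] [[635.0, -117.0], [609.0, -75.0], [742.0, -20.0], [765.0, -59.0]]
scene white [214.  242.1] [103.4  19.6] 2.9 W [ 578. -275.] [[606.0, -430.0], [527.0, -443.0], [550.0, -117.0], [627.0, -115.0]]
scene white [349.6 241.1] [110.7  31.9] 3.7 W [576. 142.] [[623.0, -30.0], [495.0, -26.0], [526.0, 323.0], [652.0, 300.0]]
scene white [410.5 210.9] [54.7  9.1] 20.7 W [449. 349.] [[424.0, 262.0], [384.0, 277.0], [473.0, 433.0], [509.0, 417.0]]
scene white [183.  201.5] [17. 22.] 90.0 W [ 404. -401.] [[364.0, -444.0], [364.0, -370.0], [443.0, -358.0], [442.0, -430.0]]
```

Call:
play_rows(slide=[[0,0,0],[0,0,0],[0,0,0],[0,0,0],[0,0,0]], rot=[[0,0,0.0218],[0,0,0.0218],[0,0,0.0218],[0,0,0.0218],[0,0,0.0218]], jaw=[1,1,1,1,1])

```text
clock: 0.65
tcp_pos: [208.3, 589.0, 186.9]
orientation: [[-0.515, 0.857, -0.0], [0.857, 0.515, -0.001], [-0.0, -0.0, -1.0]]
wrist_force: [-0.2, -0.7, 0.1]
finger_gap: 91.9
```

Call:
play_rows(slide=[[0,0,0],[0,0,0],[0,0,0],[0,0,0]], rot=[[0,0,0.0218],[0,0,0.0218],[0,0,0.0218],[0,0,0.0218]], jaw=[1,1,1,1])

```text
clock: 1.05
tcp_pos: [208.2, 589.0, 186.9]
orientation: [[0.007, 1.0, -0.0], [1.0, -0.007, -0.001], [-0.001, -0.0, -1.0]]
wrist_force: [1.2, -0.8, 0.6]
finger_gap: 92.0
```

Call:
play_rows(slide=[[-0.32,0.2,-0.04],[-0.32,0.2,-0.04],[-0.32,0.2,-0.04],[-0.32,0.2,-0.04],[-0.32,0.2,-0.04]], rot=[[0,0,0],[0,0,0],[0,0,0],[0,0,0],[0,0,0]], jaw=[1,1,1,1,1])

```text
clock: 1.55
tcp_pos: [308.6, 427.6, 207.2]
orientation: [[0.002, 1.0, -0.0], [1.0, -0.002, -0.0], [-0.0, -0.0, -1.0]]
wrist_force: [0.3, -0.4, 0.4]
finger_gap: 91.5
```

Call:
play_rows(slide=[[-0.32,0.2,-0.04],[-0.32,0.2,-0.04],[-0.32,0.2,-0.04],[-0.32,0.2,-0.04],[-0.32,0.2,-0.04]], rot=[[0,0,0],[0,0,0],[0,0,0],[0,0,0],[0,0,0]], jaw=[1,1,1,1,1])

```text
clock: 2.05
tcp_pos: [408.2, 267.4, 227.4]
orientation: [[0.002, 1.0, -0.0], [1.0, -0.002, 0.0], [0.0, -0.0, -1.0]]
wrist_force: [1.2, -0.1, 0.7]
finger_gap: 92.2
```

Call:
play_rows(slide=[[-0.32,0.2,-0.04],[-0.32,0.2,-0.04],[-0.32,0.2,-0.04],[-0.32,0.2,-0.04],[-0.32,0.2,-0.04]], rot=[[0,0,0],[0,0,0],[0,0,0],[0,0,0],[0,0,0]], jaw=[1,1,1,1,1])

```text
clock: 2.55
tcp_pos: [507.9, 107.3, 247.4]
orientation: [[0.002, 1.0, -0.0], [1.0, -0.002, 0.0], [0.0, -0.0, -1.0]]
wrist_force: [0.2, 0.2, 0.3]
finger_gap: 91.9
```

Call:
play_rows(slide=[[0,0,0],[0,0,0]], rot=[[0,0,0],[0,0,0]], jaw=[1,1])

```text
clock: 2.75
tcp_pos: [507.5, 108.0, 247.0]
orientation: [[0.004, 1.0, -0.0], [1.0, -0.004, -0.0], [-0.0, -0.0, -1.0]]
wrist_force: [-0.6, 0.4, 0.7]
finger_gap: 91.6
```

```bash
python3 - <<'E'
from h import *
import pickle
d=grab("wrist","w1");pickle.dump(d,open("w1.pkl","wb"));print(d['s']['tcp_pos'],d['s']['orientation'],d['s']['clock'],d['s']['joints'])
E
```

```text
[507.49734944 108.00679781 247.04949257] [[ 4.04746096e-03  9.99991750e-01 -3.42569367e-04]
 [ 9.99991804e-01 -4.04749584e-03 -1.01173227e-04]
 [-1.02558941e-04 -3.42157064e-04 -9.99999936e-01]] 2.75 [-45.18617576  12.79950245  33.87289671 101.60159421  -7.65581761
  67.91626853  -9.3134969 ]
```

View pics/w1.png

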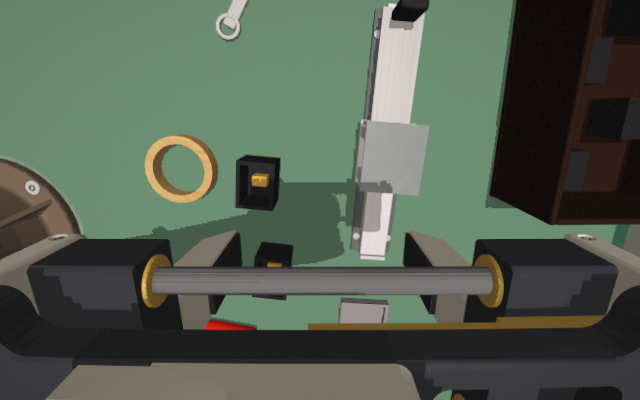

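Call:
play_rows(slide=[[-0.4,0,0],[-0.4,0,0],[-0.4,0,0],[-0.3,0,0],[0,0,0]], rot=[[0,0,0],[0,0,0],[0,0,0],[0,0,0],[0,0,0]], jaw=[1,1,1,1,1])

```text
clock: 3.3
tcp_pos: [506.4, -44.5, 247.4]
orientation: [[0.006, 1.0, 0.0], [1.0, -0.006, -0.001], [-0.001, 0.0, -1.0]]
wrist_force: [-0.1, 0.7, 0.7]
finger_gap: 91.7
```

```bash
python3 - <<'E'
from h import *
import pickle
d=grab("wrist","w2");pickle.dump(d,open("w2.pkl","wb"));print(d['s']['tcp_pos'],d['s']['clock'])
E
```

```text
[506.43651648 -44.54504814 247.38627362] 3.3
```

Call:
play_rows(slide=[[-0.4,0,0],[-0.4,0,0],[-0.4,0,0],[-0.4,0,0],[-0.3,0,0]], rot=[[0,0,0],[0,0,0],[0,0,0],[0,0,0],[0,0,0]], jaw=[1,1,1,1,1])

```text
clock: 3.85
tcp_pos: [507.3, -231.0, 246.9]
orientation: [[-0.001, 1.0, -0.0], [1.0, 0.001, 0.001], [0.001, -0.0, -1.0]]
wrist_force: [0.1, -0.5, -0.0]
finger_gap: 91.5
```

Call:
play_rows(slide=[[0,0,0],[0,0,0]], rot=[[0,0,0],[0,0,0]], jaw=[1,1])

```text
clock: 4.05
tcp_pos: [507.4, -229.4, 246.7]
orientation: [[0.0, 1.0, -0.001], [1.0, -0.0, 0.001], [0.001, -0.001, -1.0]]
wrist_force: [-0.9, 1.3, 0.5]
finger_gap: 91.8
```

```bash
python3 - <<'E'
from h import *
import pickle
d=grab("wrist","w3");pickle.dump(d,open("w3.pkl","wb"));print(d['s']['tcp_pos'],d['s']['clock'])
E
```

```text
[ 507.39404359 -229.3972027   246.69246751] 4.05
```

Call:
play_rows(slide=[[-0.4,0,0],[-0.4,0,0],[-0.4,0,0],[-0.4,0,0],[0,0,0]], rot=[[0,0,0],[0,0,0],[0,0,0],[0,0,0],[0,0,0]], jaw=[1,1,1,1,1])

```text
clock: 4.6
tcp_pos: [505.5, -394.7, 246.9]
orientation: [[0.005, 1.0, -0.001], [1.0, -0.005, -0.002], [-0.002, -0.001, -1.0]]
wrist_force: [-0.1, -0.7, 1.1]
finger_gap: 91.9
```

```bash
python3 - <<'E'
from h import *
import pickle
d=grab("wrist","w4");pickle.dump(d,open("w4.pkl","wb"));print(d['s']['tcp_pos'],d['s']['clock'],d['s']['joints'])
m=[cv2.imread(f"pics/w{i}.png")[:250] for i in (2,3,4)]
cv2.imwrite("pics/m1.png",cv2.resize(np.vstack(m),None,fx=.8,fy=.8,interpolation=cv2.INTER_AREA))
E
```

```text
[ 505.54423946 -394.66396157  246.8600266 ] 4.6 [  6.13678839  27.89006557  42.63066645  84.9617873  -19.0426294
  74.56694783  50.21038001]
```

View pics/m1.png

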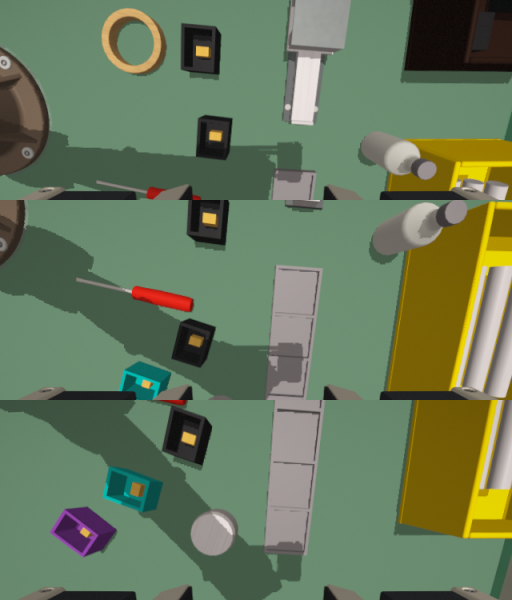

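```bash
python3 - <<'E'
from h import *
import pickle
W={i:pickle.load(open(f"w{i}.pkl","rb")) for i in (1,2,3,4)}
# tray
pts=[]
for i in(3,4):
    p=W[i]['pixels'];h=cv2.cvtColor(p,cv2.COLOR_RGB2HSV)
    print(i,'tray hsv',h[110,360],'roof',h[150,390], 'bench',h[100,100])
    m=(h[...,1]<40)&(h[...,2]>60); m[228:]=0
    for c in blobs(m,3000,60000):
        q=c.reshape(-1,2); 
        if 320<q[:,0].mean()<400:
            keep=(q[:,1]>3)&(q[:,1]<225); q=q[keep]; P=plane(W[i],q,14)[:,:2]; print(i,q.min(0),q.max(0),P.min(0),P.max(0)); pts.append(P)
P=np.vstack(pts).astype(np.float32); r=cv2.minAreaRect(P); print('tray',r, cv2.boxPoints(r).round(1).tolist())
d=W[1];p=d['pixels'];h=cv2.cvtColor(p,cv2.COLOR_RGB2HSV)
print('roof',h[150,390],h[180,410],'bed',h[90,390],h[230,372])
for lo,hi in((150,175),(160,185),(140,190)):
    m=(h[...,1]<30)&(h[...,2]>lo)&(h[...,2]<hi); m=cv2.morphologyEx(m.astype(np.uint8),cv2.MORPH_OPEN,np.ones((7,7)))
    for c in blobs(m,1500,8000):
        r=cv2.minAreaRect(c);print(lo,hi,r)
        b=plane(d,cv2.boxPoints(r),82)[:,:2];print(b.round(1).tolist(),b.mean(0))
cv2.imwrite("pics/roof.png",cv2.resize(p[0:260,340:450,::-1],None,fx=2.3,fy=2.3,interpolation=cv2.INTER_CUBIC))
E
```

```text
3 tray hsv [177  14 167] roof [176  17 108] bench [ 14  20 137]
3 [333  81] [403 224] [ 523.12596686 -317.56496499] [ 614.85277865 -115.93271654]
4 tray hsv [  0  14 163] roof [ 65  61 141] bench [ 65  63 138]
4 [330   4] [405 194] [ 516.22047294 -437.44569787] [ 610.09120472 -191.14864438]
tray ((564.9966430664062, -276.3887634277344), (318.1615905761719, 80.28009796142578), 86.20407104492188) [[514.4000244140625, -432.5], [594.5, -437.79998779296875], [615.5999755859375, -120.30000305175781], [535.5, -115.0]]
roof [ 45   6 162] [ 42   8 159] bed [ 12  15 220] [  6  16 163]
150 175 ((394.243896484375, 157.68357849121094), (61.7640266418457, 70.60989379882812), 6.009005546569824)
[[553.3, 89.9], [559.4, 173.3], [631.1, 166.0], [629.5, 81.4]] [593.3046654  127.63285821]
140 190 ((390.58673095703125, 155.93641662597656), (66.67708587646484, 72.53128051757812), 8.746162414550781)
[[543.7, 93.5], [554.5, 178.1], [631.5, 166.7], [625.6, 80.3]] [588.82484695 129.6679537 ]
```

View pics/roof.png

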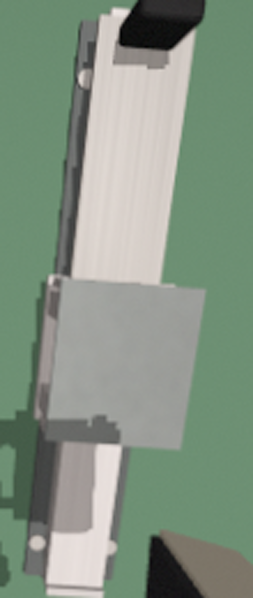

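Call:
play_rows(slide=[[0.3,-0.4,0.15],[0.3,-0.4,0.15],[0.23,-0.27,0.15],[0,0,0],[0,0,0]], rot=[[0,0,0],[0,0,0],[0,0,0],[0,0,0],[0,0,0]], jaw=[1,1,1,1,1])

```text
clock: 5.15
tcp_pos: [404.3, -307.5, 203.6]
orientation: [[-0.003, 1.0, 0.001], [1.0, 0.003, 0.002], [0.002, 0.001, -1.0]]
wrist_force: [0.1, 0.1, 1.6]
finger_gap: 91.7
```

```bash
cat > hz.py <<'E'
from h import *
import sys
# housing rim: black convex blob under the camera; prints centre, size, yaw of long axis (deg from +y toward +x)
def ang(r):
    b=cv2.boxPoints(r); e=[b[1]-b[0],b[2]-b[1]]; v=max(e,key=np.linalg.norm); v=v*np.sign(v[1]); return np.degrees(np.arctan2(v[0],v[1]))
def black(z,save=None,lim=226,vmax=70,near=None):
    d=grab("wrist",save);p=d['pixels'];h=cv2.cvtColor(p,cv2.COLOR_RGB2HSV)
    m=(h[...,2]<vmax)&((h[...,1]<120)|(h[...,2]<25)); m[lim:]=0
    m=cv2.morphologyEx(m.astype(np.uint8),cv2.MORPH_CLOSE,np.ones((9,9)))
    m=cv2.morphologyEx(m,cv2.MORPH_OPEN,np.ones((5,5)))
    for c in blobs(m,1000,30000,0):
        q=cv2.convexHull(c).reshape(-1,2); r=cv2.minAreaRect(plane(d,q,z)[:,:2].astype(np.float32))
        print('px',np.round(cv2.minAreaRect(c)[0]),'W',np.round(r[0],1),'size',np.round(r[1],1),'yaw',round(float(ang(r)),1))
    s=d['s'];print('tcp',s['tcp_pos'].round(1),'toolx yaw',np.degrees(np.arctan2(s['orientation'][0,0],s['orientation'][1,0])).round(2),'t',s['clock'])
    return d
if __name__=="__main__": black(float(sys.argv[1]),sys.argv[2])
E
python3 hz.py 55 c1
```

```text
px [315. 120.] W [ 396.7 -243.3] size [63.2 48.5] yaw 18.6
tcp [ 404.3 -307.5  203.6] toolx yaw -0.16 t 5.15
```

View pics/c1.png

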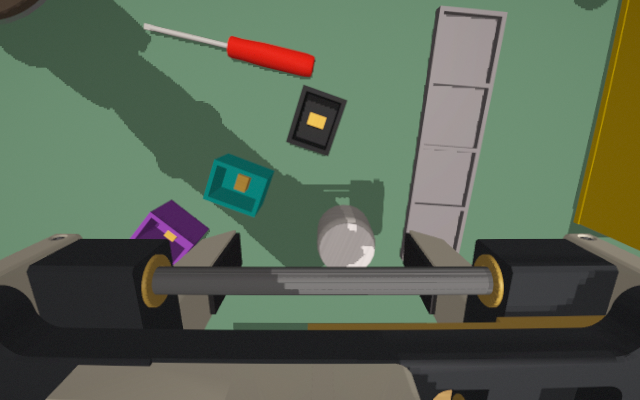

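Call:
play_rows(slide=[[0.32,-0.04,0],[0.32,-0.04,0.1],[0,0,0.3],[0,0,0.3],[0,0,0.3]], rot=[[0,0,0],[0,0,0],[0,0,0.0174],[0,0,0.0174],[0,0,0.0174]], jaw=[1,1,1,1,1])

```text
clock: 5.7
tcp_pos: [397.7, -246.6, 103.2]
orientation: [[0.326, 0.946, 0.003], [0.946, -0.326, -0.001], [-0.0, 0.003, -1.0]]
wrist_force: [0.7, -0.1, 0.6]
finger_gap: 91.9
```

Call:
play_rows(slide=[[0,0,0.3],[0,0,0.2],[0,0,0],[0,0,0]], rot=[[0,0,0],[0,0,0],[0,0,0],[0,0,0]], jaw=[1,1,1,1])

```text
clock: 6.1
tcp_pos: [396.3, -247.1, 53.9]
orientation: [[0.323, 0.946, 0.0], [0.946, -0.323, -0.001], [-0.001, 0.0, -1.0]]
wrist_force: [0.4, 0.4, 0.5]
finger_gap: 92.0
```

```bash
cat > to.py <<'E'
# to.py x y z yaw : remaining shift in tool axes (share of 100mm), turn (turns) 
from h import *
import sys
s=status.sense();x,y,z,a=map(float,sys.argv[1:5]);R=s['orientation']
cur=np.degrees(np.arctan2(R[0,0],R[1,0]))
print('tool shift',(R.T@(np.array([x,y,z])-s['tcp_pos'])/100).round(3),'turn',round((a-cur)/360,4),'tcp',s['tcp_pos'].round(1),'yaw',cur.round(2),'z-axis',R[:,2].round(3),'F',s['wrist_force'].round(1),'gap',round(s['finger_gap'],1),'t',s['clock'])
t=np.radians(a);d=np.array([x,y,z])-s['tcp_pos'];print('in goal axes',(np.array([np.sin(t)*d[0]+np.cos(t)*d[1],np.cos(t)*d[0]-np.sin(t)*d[1],-d[2]])/100).round(3))
E
python3 to.py 396.7 -243.3 25 18.6
```

```text
tool shift [ 0.037 -0.009  0.289] turn -0.0007 tcp [ 396.3 -247.1   53.9] yaw 18.86 z-axis [ 0.    -0.001 -1.   ] F [0.4 0.4 0.5] gap 92.0 t 6.1
in goal axes [ 0.037 -0.009  0.289]
```

Call:
play_rows(slide=[[0.037,-0.009,0.14],[0,0,0.15],[0,0,0],[0,0,0],[0,0,0]], rot=[[0,0,0],[0,0,0],[0,0,0],[0,0,0],[0,0,0]], jaw=[1,1,1,-1,-1], squeeze=30)

```text
clock: 6.6
tcp_pos: [396.5, -243.3, 25.6]
orientation: [[0.324, 0.946, 0.002], [0.946, -0.324, -0.001], [0.0, 0.002, -1.0]]
wrist_force: [0.1, -0.0, 0.5]
finger_gap: 80.3
```

Call:
play_rows(slide=[[0,0,0],[0,0,0],[0,0,0],[0,0,0],[0,0,0]], rot=[[0,0,0],[0,0,0],[0,0,0],[0,0,0],[0,0,0]], jaw=[-1,-1,-1,-1,-1])

```text
clock: 7.1
tcp_pos: [395.5, -242.8, 24.5]
orientation: [[0.324, 0.946, -0.0], [0.946, -0.324, 0.0], [0.0, -0.0, -1.0]]
wrist_force: [0.3, -1.3, 0.2]
finger_gap: 40.2
```

```bash
python3 to.py 396.7 -243.3 25 18.6
```

```text
tool shift [-0.001  0.013 -0.005] turn -0.0008 tcp [ 395.5 -242.8   24.5] yaw 18.9 z-axis [-0.  0. -1.] F [ 0.3 -1.3  0.2] gap 40.2 t 7.1
in goal axes [-0.001  0.013 -0.005]
```

```bash
python3 -c "
from h import *
d=grab('scene');p=d['pixels'][130:290,150:420,::-1];cv2.imwrite('pics/s1.png',cv2.resize(p,None,fx=2.8,fy=2.8,interpolation=cv2.INTER_CUBIC));s=status.sense();print(s['finger_gap'],s['clock'],s['wrist_force'])"
```

```text
36.22532917643417 7.15 [-0.28249045 -0.72386204 -0.50702023]
```

View pics/s1.png

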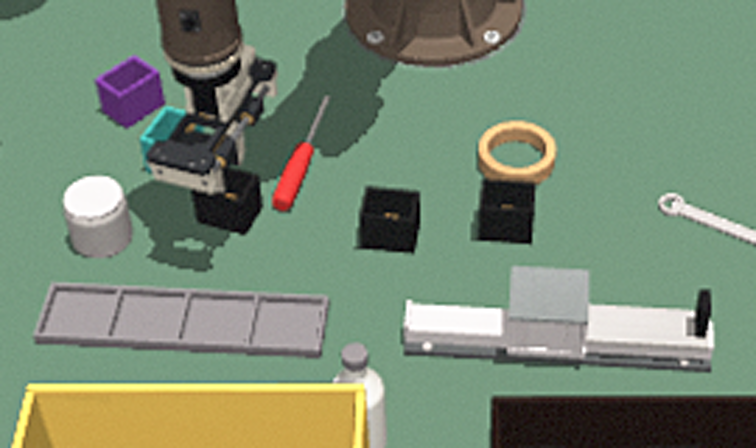

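```bash
python3 -c "
from h import *
d=grab('scene');s=d['s'];t=s['tcp_pos'];R=s['orientation']
X=[t,t+R[:,1]*25,t-R[:,1]*25,t-R[:,2]*66,[397,-243,55],[397,-243,0]]
q=proj(d,X);print(q.round(1),s['finger_gap'],s['clock'])
w=grab('wrist')['pixels'][:,:,::-1]
sc=d['pixels'][160:240,180:290,::-1].copy()
sc=cv2.resize(sc,None,fx=5,fy=5,interpolation=cv2.INTER_CUBIC)
for (u,v),c in zip(q,[(0,0,255),(0,255,0),(0,255,0),(255,0,0),(0,255,255),(255,255,0)]): cv2.circle(sc,(int((u-180)*5),int((v-160)*5)),5,c,-1)
w=cv2.resize(w,(640,400));w=w[:240,100:540]
cv2.imwrite('pics/s2.png',np.hstack([cv2.resize(sc,(550,400)),cv2.resize(w,(250,400))]))"
```

```text
[[231.  200.8]
 [227.8 205.9]
 [234.2 195.7]
 [228.8 186.6]
 [229.9 194.6]
 [231.8 206.1]] 36.22532917643417 7.15
```

View pics/s2.png

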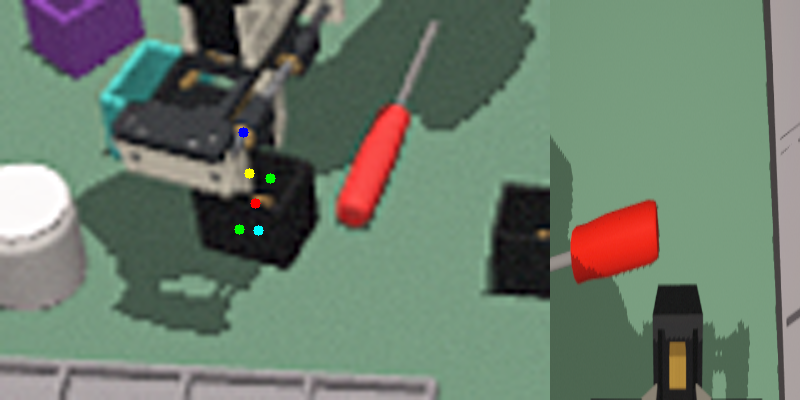

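Call:
play_rows(slide=[[0,0,0],[0,0,0],[0,0,0]], rot=[[0,0,0],[0,0,0],[0,0,0]], jaw=[-1,-1,-1])

```text
clock: 7.55
tcp_pos: [395.5, -242.8, 24.5]
orientation: [[0.324, 0.946, 0.0], [0.946, -0.324, 0.0], [0.0, -0.0, -1.0]]
wrist_force: [0.7, 0.5, -0.1]
finger_gap: 4.4
```

```bash
python3 -c "
from h import *
w=grab('wrist');print(w['s']['finger_gap'],w['s']['clock'],w['s']['wrist_force'])
cv2.imwrite('pics/w5.png',w['pixels'][60:360,120:520,::-1])"
```

```text
4.410485036625078 7.55 [ 0.69234784  0.5297914  -0.12791179]
```

View pics/w5.png

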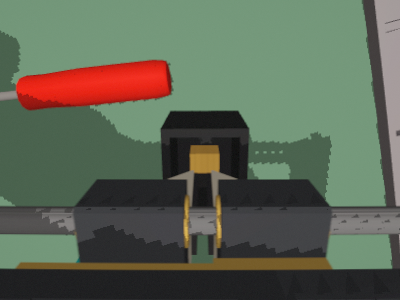

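```bash
python3 -c "
from h import *
d=grab('scene');w=grab('wrist');t=grab('top')
a=cv2.resize(d['pixels'][170:225,205:255,::-1],(400,440),interpolation=cv2.INTER_CUBIC)
b=cv2.resize(w['pixels'][160:270,272:372,::-1],(400,440),interpolation=cv2.INTER_CUBIC)
a=cv2.convertScaleAbs(a,alpha=2.0,beta=15);b=cv2.convertScaleAbs(b,alpha=2.0,beta=15)
cv2.imwrite('pics/z1.png',np.hstack([a,b]))"
```

```text
(no output)
```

View pics/z1.png

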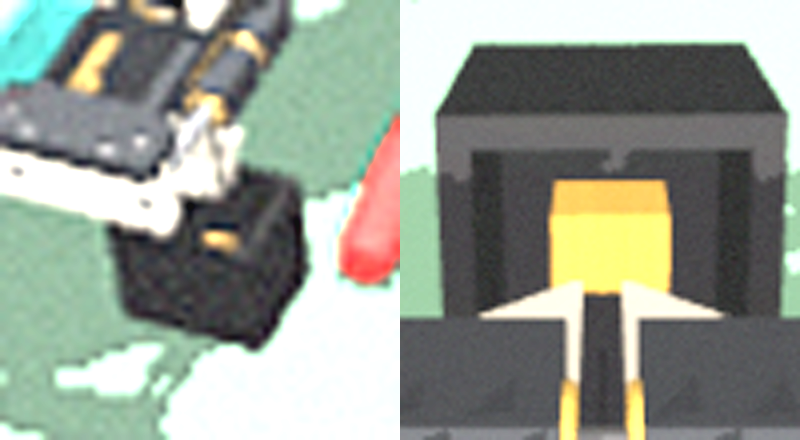

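Call:
play_rows(slide=[[0,0,-0.3],[0,0,-0.3],[0,0,0],[0,0,0],[0,0,0]], rot=[[0,0,0],[0,0,0],[0,0,0],[0,0,0],[0,0,0]], jaw=[-1,-1,1,1,1])

```text
clock: 8.25
tcp_pos: [395.1, -242.3, 83.9]
orientation: [[0.324, 0.946, -0.001], [0.946, -0.324, 0.001], [0.0, -0.001, -1.0]]
wrist_force: [-0.9, -0.0, 0.2]
finger_gap: 19.6
```

Call:
play_rows(slide=[[0,0,0],[0,0,0],[0,0,0],[0,0,0],[0,0,0]], rot=[[0,0,0],[0,0,0],[0,0,0],[0,0,0],[0,0,0]], jaw=[1,1,1,1,1])

```text
clock: 8.75
tcp_pos: [395.4, -242.8, 84.4]
orientation: [[0.324, 0.946, -0.0], [0.946, -0.324, 0.0], [-0.0, -0.0, -1.0]]
wrist_force: [0.1, -0.0, 0.5]
finger_gap: 59.9
```

Call:
play_rows(slide=[[0,0,0],[0,0,0],[0,0,0],[0,0,0],[0,0,0]], rot=[[0,0,0],[0,0,0],[0,0,0],[0,0,0],[0,0,0]], jaw=[1,1,1,1,1])

```text
clock: 9.25
tcp_pos: [395.5, -242.8, 84.5]
orientation: [[0.324, 0.946, 0.0], [0.946, -0.324, 0.0], [0.0, 0.0, -1.0]]
wrist_force: [0.1, -0.1, 0.2]
finger_gap: 91.1
```

```bash
python3 to.py 396.7 -243.3 10 18.6; python3 - <<'E'
from h import *
d=grab('wrist','w6')
b=cv2.resize(d['pixels'][150:330,180:460,::-1],None,fx=2.5,fy=2.5,interpolation=cv2.INTER_CUBIC)
cv2.imwrite('pics/z2.png',cv2.convertScaleAbs(b,alpha=2,beta=15))
E
```

```text
tool shift [-0.001  0.013  0.745] turn -0.0008 tcp [ 395.5 -242.8   84.5] yaw 18.9 z-axis [ 0.  0. -1.] F [ 0.1 -0.1  0.2] gap 91.1 t 9.25
in goal axes [-0.001  0.013  0.745]
```

View pics/z2.png

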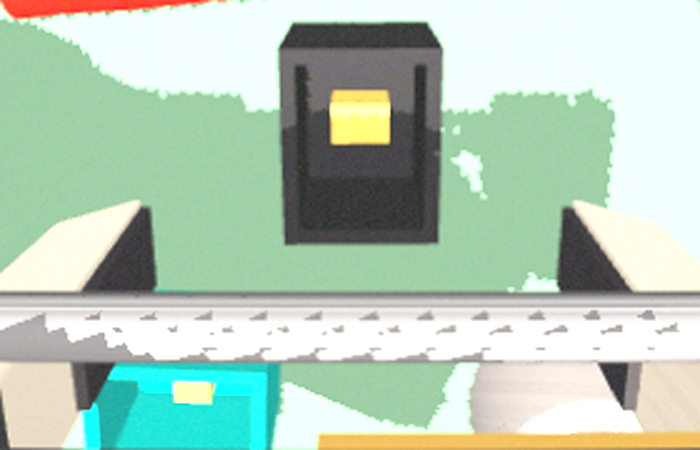

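Call:
play_rows(slide=[[0,0.013,0.3],[0,0,0.3],[0,0,0.1],[0,0,0.05],[0,0,0]], rot=[[0,0,0],[0,0,0],[0,0,0],[0,0,0],[0,0,0]], jaw=[1,1,1,1,-1])

```text
clock: 9.8
tcp_pos: [396.7, -243.5, 9.6]
orientation: [[0.324, 0.946, -0.0], [0.946, -0.324, -0.0], [-0.0, -0.0, -1.0]]
wrist_force: [0.6, -0.3, 1.1]
finger_gap: 87.5
```

Call:
play_rows(slide=[[0,0,0],[0,0,0],[0,0,0],[0,0,0],[0,0,0]], rot=[[0,0,0],[0,0,0],[0,0,0],[0,0,0],[0,0,0]], jaw=[-1,-1,-1,-1,-1])

```text
clock: 10.3
tcp_pos: [397.0, -243.2, 9.7]
orientation: [[0.324, 0.946, 0.001], [0.946, -0.324, -0.0], [0.0, 0.001, -1.0]]
wrist_force: [-0.7, 1.2, 3.1]
finger_gap: 49.6
```

Call:
play_rows(slide=[[0,0,0],[0,0,0]], rot=[[0,0,0],[0,0,0]], jaw=[-1,-1])

```text
clock: 10.5
tcp_pos: [397.0, -243.2, 9.7]
orientation: [[0.324, 0.946, 0.0], [0.946, -0.324, 0.0], [0.0, 0.0, -1.0]]
wrist_force: [-0.7, 1.5, 6.1]
finger_gap: 49.6
```

Call:
play_rows(slide=[[0,0,0],[0,0,0],[0,0,0.09],[0,0,0.09],[0,0,0]], rot=[[0,0,0],[0,0,0],[0,0,0],[0,0,0],[0,0,0]], jaw=[0.3,0.3,0.3,0.3,-1], squeeze=40)

```text
clock: 11.0
tcp_pos: [395.8, -242.7, -9.9]
orientation: [[0.324, 0.946, -0.002], [0.946, -0.324, 0.001], [0.0, -0.002, -1.0]]
wrist_force: [0.2, 0.4, 0.1]
finger_gap: 55.2
```

Call:
play_rows(slide=[[0,0,0],[0,0,0],[0,0,0],[0,0,0],[0,0,-0.2]], rot=[[0,0,0],[0,0,0],[0,0,0],[0,0,0],[0,0,0]], jaw=[-1,-1,-1,-1,-1])

```text
clock: 11.5
tcp_pos: [395.5, -242.4, 10.4]
orientation: [[0.324, 0.946, -0.003], [0.946, -0.324, 0.001], [0.0, -0.003, -1.0]]
wrist_force: [0.1, 0.8, -1.8]
finger_gap: 50.0
```

Call:
play_rows(slide=[[0,0,-0.3],[0,0,-0.3],[0,0,0]], rot=[[0,0,0],[0,0,0],[0,0,0]], jaw=[-1,-1,-1])

```text
clock: 11.8
tcp_pos: [398.7, -244.4, 74.4]
orientation: [[0.324, 0.946, 0.005], [0.946, -0.324, -0.002], [0.0, 0.005, -1.0]]
wrist_force: [0.4, 0.9, -2.5]
finger_gap: 49.7
```

```bash
for p in "572.7 -159.6" "567.6 -237.5" "562.4 -315.3"; do python3 to.py $p 72 3.8; done
```

```text
tool shift [1.366 1.372 0.031] turn -0.042 tcp [ 398.7 -244.4   74.4] yaw 18.91 z-axis [ 0.005 -0.002 -1.   ] F [ 0.4  0.9 -2.5] gap 49.7 t 11.8
in goal axes [0.962 1.68  0.024]
tool shift [0.613 1.576 0.032] turn -0.042 tcp [ 398.7 -244.4   74.4] yaw 18.91 z-axis [ 0.005 -0.002 -1.   ] F [ 0.4  0.9 -2.5] gap 49.7 t 11.8
in goal axes [0.181 1.681 0.024]
tool shift [-0.14   1.779  0.033] turn -0.042 tcp [ 398.7 -244.4   74.4] yaw 18.91 z-axis [ 0.005 -0.002 -1.   ] F [ 0.4  0.9 -2.5] gap 49.7 t 11.8
in goal axes [-0.599  1.681  0.024]
```

Call:
play_rows(slide=[[0,0,0],[0,0,0],[-0.15,0.42,0],[-0.15,0.42,0],[-0.15,0.42,0]], rot=[[0,0,-0.021],[0,0,-0.021],[0,0,0],[0,0,0],[0,0,0]], jaw=[-1,-1,-1,-1,-1])

```text
clock: 12.3
tcp_pos: [520.8, -296.4, 70.6]
orientation: [[0.065, 0.998, -0.0], [0.998, -0.065, 0.001], [0.001, -0.0, -1.0]]
wrist_force: [0.2, -0.2, -2.1]
finger_gap: 49.8
```

Call:
play_rows(slide=[[-0.15,0.42,0],[0,0,0],[0,0,0.3],[0,0,0],[0,0,0]], rot=[[0,0,0],[0,0,0],[0,0,0],[0,0,0],[0,0,0]], jaw=[-1,-1,-1,-1,-1])

```text
clock: 12.8
tcp_pos: [559.2, -313.5, 40.6]
orientation: [[0.066, 0.998, -0.002], [0.998, -0.066, 0.001], [0.001, -0.002, -1.0]]
wrist_force: [0.4, -1.1, -1.3]
finger_gap: 49.4
```

```bash
python3 to.py 562.4 -315.3 -6 3.8
```

```text
tool shift [-0.016  0.034  0.466] turn 0.0 tcp [ 559.2 -313.5   40.6] yaw 3.79 z-axis [-0.002  0.001 -1.   ] F [ 0.4 -1.1 -1.3] gap 49.4 t 12.8
in goal axes [-0.016  0.033  0.466]
```

Call:
play_rows(slide=[[-0.016,0.033,0.1],[0,0,0.15],[0,0,0.15],[0,0,0.05],[0,0,0]], rot=[[0,0,0],[0,0,0],[0,0,0],[0,0,0],[0,0,0]], jaw=[-1,-1,-1,-1,-1])

```text
clock: 13.3
tcp_pos: [563.0, -315.6, -4.4]
orientation: [[0.066, 0.998, -0.001], [0.998, -0.066, 0.001], [0.001, -0.001, -1.0]]
wrist_force: [-0.1, 0.6, -2.2]
finger_gap: 49.5
```

```bash
python3 to.py 562.4 -315.3 -6 3.8
```

```text
tool shift [ 0.003 -0.006  0.016] turn 0.0 tcp [ 563.  -315.6   -4.4] yaw 3.79 z-axis [-0.001  0.001 -1.   ] F [-0.1  0.6 -2.2] gap 49.5 t 13.3
in goal axes [ 0.003 -0.006  0.016]
```

Call:
play_rows(slide=[[0,0,0.02],[0,0,0],[0,0,0],[0,0,0],[0,0,0]], rot=[[0,0,0],[0,0,0],[0,0,0],[0,0,0],[0,0,0]], jaw=[-1,0.6,0.6,0.6,0.6])

```text
clock: 13.8
tcp_pos: [563.7, -316.0, -5.5]
orientation: [[0.066, 0.998, 0.0], [0.998, -0.066, -0.0], [-0.0, 0.0, -1.0]]
wrist_force: [0.0, 0.0, -0.7]
finger_gap: 72.8
```

Call:
play_rows(slide=[[0,0,-0.3],[0,0,-0.4],[0,0,-0.4],[-0.4,0,-0.4],[-0.4,0,0]], rot=[[0,0,0],[0,0,0],[0,0,0],[0,0,0],[0,0,0]], jaw=[1,1,1,1,1])

```text
clock: 14.3
tcp_pos: [562.1, -392.3, 145.7]
orientation: [[0.062, 0.998, 0.008], [0.998, -0.062, -0.004], [-0.003, 0.008, -1.0]]
wrist_force: [0.9, -0.2, 0.3]
finger_gap: 91.7
```

Call:
play_rows(slide=[[0,0,0],[0,0,0]], rot=[[0,0,0],[0,0,0]], jaw=[1,1])

```text
clock: 14.5
tcp_pos: [557.9, -392.4, 139.8]
orientation: [[0.068, 0.998, -0.0], [0.998, -0.068, -0.0], [-0.0, 0.0, -1.0]]
wrist_force: [0.7, 0.2, -0.3]
finger_gap: 92.0
```

```bash
python3 hz.py 59 c2; python3 to.py 432 -125 150 3.8
```

```text
px [322. 107.] W [ 563.1 -315.5] size [62.4 48.8] yaw 3.9
tcp [ 557.9 -392.4  139.8] toolx yaw 3.91 t 14.5
tool shift [ 2.568 -1.438 -0.104] turn 0.0 tcp [ 558.5 -390.8  139.4] yaw 3.8 z-axis [-0.     0.001 -1.   ] F [0.5 0.5 0.8] gap 91.9 t 14.55
in goal axes [ 2.568 -1.438 -0.106]
```

Call:
play_rows(slide=[[0.36,-0.2,0],[0.37,-0.21,0],[0.37,-0.21,0],[0.37,-0.21,0],[0.37,-0.21,0]], rot=[[0,0,0],[0,0,0],[0,0,0],[0,0,0],[0,0,0]], jaw=[1,1,1,1,1])

```text
clock: 15.05
tcp_pos: [466.1, -197.5, 139.2]
orientation: [[0.063, 0.998, -0.001], [0.998, -0.063, 0.001], [0.001, -0.001, -1.0]]
wrist_force: [0.7, 0.4, 0.5]
finger_gap: 92.1
```

Call:
play_rows(slide=[[0.37,-0.21,0],[0.37,-0.21,0],[0,0,0],[0,0,0],[0,0,0]], rot=[[0,0,0],[0,0,0],[0,0,0],[0,0,0],[0,0,0]], jaw=[1,1,1,1,1])

```text
clock: 15.55
tcp_pos: [430.5, -124.2, 140.0]
orientation: [[0.065, 0.998, 0.001], [0.998, -0.065, -0.0], [-0.0, 0.001, -1.0]]
wrist_force: [-0.9, -0.1, -0.0]
finger_gap: 91.6
```

```bash
python3 hz.py 55 b1
```

```text
px [318. 109.] W [431.7 -48.9] size [63.6 49. ] yaw 7.5
px [ 16. 112.] W [152.6 -38. ] size [142.7  29.9] yaw 19.4
tcp [ 430.5 -124.2  140. ] toolx yaw 3.74 t 15.55
```

Call:
play_rows(slide=[[0,0,0],[0.37,-0.04,0],[0.37,-0.045,0.2],[0,0,0.35],[0,0,0]], rot=[[0,0,0.0104],[0,0,0],[0,0,0],[0,0,0],[0,0,0]], jaw=[1,1,1,1,1])

```text
clock: 16.1
tcp_pos: [429.1, -49.7, 82.2]
orientation: [[0.13, 0.991, -0.006], [0.991, -0.13, -0.002], [-0.002, -0.005, -1.0]]
wrist_force: [-0.3, -0.6, 0.4]
finger_gap: 91.8
```

```bash
python3 to.py 431.7 -48.9 -10 7.5
```

```text
tool shift [0.013 0.03  0.922] turn 0.0 tcp [429.1 -49.7  82.2] yaw 7.49 z-axis [-0.006 -0.002 -1.   ] F [-0.3 -0.6  0.4] gap 91.8 t 16.1
in goal axes [0.011 0.025 0.922]
```

Call:
play_rows(slide=[[0.01,0.02,0.3],[0,0,0.3],[0,0,0.2],[0,0,0.12],[0,0,0]], rot=[[0,0,0],[0,0,0],[0,0,0],[0,0,0],[0,0,0]], jaw=[1,1,1,1,1])

```text
clock: 16.6
tcp_pos: [433.2, -50.2, -7.4]
orientation: [[0.133, 0.991, -0.001], [0.991, -0.133, -0.0], [-0.001, -0.001, -1.0]]
wrist_force: [0.1, 0.5, 1.8]
finger_gap: 91.8
```

```bash
python3 to.py 431.7 -48.9 -10 7.5
```

```text
tool shift [ 0.011 -0.016  0.026] turn -0.0004 tcp [433.2 -50.2  -7.4] yaw 7.66 z-axis [-0.001 -0.    -1.   ] F [0.1 0.5 1.8] gap 91.8 t 16.6
in goal axes [ 0.011 -0.016  0.026]
```

Call:
play_rows(slide=[[0.01,-0.015,0.025],[0,0,0],[0,0,0],[0,0,0],[0,0,0]], rot=[[0,0,0],[0,0,0],[0,0,0],[0,0,0],[0,0,0]], jaw=[1,-1,-1,-1,-1])

```text
clock: 17.1
tcp_pos: [432.3, -47.6, -9.3]
orientation: [[0.131, 0.991, 0.001], [0.991, -0.131, 0.0], [0.0, 0.001, -1.0]]
wrist_force: [0.0, 0.7, -0.3]
finger_gap: 64.5
```

Call:
play_rows(slide=[[0,0,0],[0,0,0],[0,0,0],[0,0,-0.2],[0,0,-0.3]], rot=[[0,0,0],[0,0,0],[0,0,0],[0,0,0],[0,0,0]], jaw=[-1,-1,-1,-1,-1])

```text
clock: 17.6
tcp_pos: [430.3, -47.9, 39.8]
orientation: [[0.131, 0.991, -0.004], [0.991, -0.131, -0.001], [-0.001, -0.004, -1.0]]
wrist_force: [1.1, 0.8, -1.6]
finger_gap: 49.9
```

Call:
play_rows(slide=[[0,0,-0.3],[0,0,0]], rot=[[0,0,0],[0,0,0]], jaw=[-1,-1])

```text
clock: 17.8
tcp_pos: [433.9, -47.9, 72.8]
orientation: [[0.131, 0.991, 0.004], [0.991, -0.131, 0.001], [0.001, 0.004, -1.0]]
wrist_force: [0.2, -0.6, -2.7]
finger_gap: 49.4
```

```bash
python3 to.py 567.6 -237.5 72 3.8;python3 to.py 572.7 -159.6 72 3.8
```

```text
tool shift [-1.705  1.574  0.012] turn -0.0103 tcp [433.9 -47.9  72.8] yaw 7.52 z-axis [ 0.004  0.001 -1.   ] F [ 0.2 -0.6 -2.7] gap 49.4 t 17.8
in goal axes [-1.803  1.46   0.008]
tool shift [-0.926  1.523  0.013] turn -0.0103 tcp [433.9 -47.9  72.8] yaw 7.52 z-axis [ 0.004  0.001 -1.   ] F [ 0.2 -0.6 -2.7] gap 49.4 t 17.8
in goal axes [-1.023  1.459  0.008]
```

Call:
play_rows(slide=[[0,0,0],[-0.36,0.292,0],[-0.36,0.292,0],[-0.36,0.292,0],[-0.36,0.292,0]], rot=[[0,0,-0.0103],[0,0,0],[0,0,0],[0,0,0],[0,0,0]], jaw=[-1,-1,-1,-1,-1])

```text
clock: 18.3
tcp_pos: [539.2, -200.1, 68.7]
orientation: [[0.066, 0.998, -0.002], [0.998, -0.066, 0.001], [0.001, -0.002, -1.0]]
wrist_force: [1.2, 0.9, -2.5]
finger_gap: 49.7
```

Call:
play_rows(slide=[[-0.36,0.292,0],[0,0,0],[0,0,0.3],[0,0,0],[0,0,0]], rot=[[0,0,0],[0,0,0],[0,0,0],[0,0,0],[0,0,0]], jaw=[-1,-1,-1,-1,-1])

```text
clock: 18.8
tcp_pos: [564.4, -236.2, 39.2]
orientation: [[0.066, 0.998, -0.003], [0.998, -0.066, 0.001], [0.001, -0.003, -1.0]]
wrist_force: [0.3, -0.4, -2.7]
finger_gap: 49.9
```

```bash
python3 to.py 567.6 -236.5 -6 3.8
```

```text
tool shift [-0.001  0.034  0.452] turn -0.0 tcp [ 564.4 -236.2   39.2] yaw 3.81 z-axis [-0.003  0.001 -1.   ] F [ 0.3 -0.4 -2.7] gap 49.9 t 18.8
in goal axes [-0.001  0.032  0.452]
```

Call:
play_rows(slide=[[0,0.03,0.1],[0,0,0.15],[0,0,0.15],[0,0,0.06],[0,0,0]], rot=[[0,0,0],[0,0,0],[0,0,0],[0,0,0],[0,0,0]], jaw=[-1,-1,-1,-1,-1])

```text
clock: 19.3
tcp_pos: [568.2, -236.9, -6.1]
orientation: [[0.067, 0.998, -0.001], [0.998, -0.067, 0.001], [0.001, -0.001, -1.0]]
wrist_force: [-1.9, 1.8, 2.5]
finger_gap: 50.1
```

Call:
play_rows(slide=[[0,0,0],[0,0,0],[0,0,0],[0,0,0],[0,0,-0.3]], rot=[[0,0,0],[0,0,0],[0,0,0],[0,0,0],[0,0,0]], jaw=[0.6,0.6,0.6,0.6,0.6])

```text
clock: 19.8
tcp_pos: [566.3, -235.9, 21.5]
orientation: [[0.066, 0.998, -0.006], [0.998, -0.066, 0.002], [0.002, -0.006, -1.0]]
wrist_force: [0.3, -0.8, 0.1]
finger_gap: 73.2
```

Call:
play_rows(slide=[[0,0,-0.4],[0,0,-0.4],[0,0,-0.4],[0.4,-0.265,0],[0.4,-0.265,0]], rot=[[0,0,0],[0,0,0],[0,0,0],[0,0,0],[0,0,0]], jaw=[1,1,1,1,1])

```text
clock: 20.3
tcp_pos: [521.7, -154.5, 145.6]
orientation: [[0.069, 0.998, 0.003], [0.998, -0.069, -0.001], [-0.001, 0.003, -1.0]]
wrist_force: [-0.1, 2.4, 0.6]
finger_gap: 91.8
```

Call:
play_rows(slide=[[0.4,-0.265,0],[0.4,-0.265,0],[0.4,-0.265,0],[0.4,-0.265,0],[0,0,0]], rot=[[0,0,0],[0,0,0],[0,0,0],[0,0,0],[0,0,0]], jaw=[1,1,1,1,1])

```text
clock: 20.8
tcp_pos: [422.7, 18.6, 143.9]
orientation: [[0.058, 0.998, -0.003], [0.998, -0.058, 0.003], [0.003, -0.003, -1.0]]
wrist_force: [0.5, -0.3, 0.6]
finger_gap: 92.0
```

Call:
play_rows(slide=[[0,0,0],[0,0,0]], rot=[[0,0,0],[0,0,0]], jaw=[1,1])

```text
clock: 21.0
tcp_pos: [426.6, 12.1, 144.6]
orientation: [[0.067, 0.998, 0.001], [0.998, -0.067, -0.0], [0.0, 0.001, -1.0]]
wrist_force: [0.4, -0.6, 0.3]
finger_gap: 91.8
```

```bash
python3 hz.py 55 a1
```

```text
px [307. 108.] W [418.3  88.5] size [63.8 49.1] yaw 4.8
px [630.  62.] W [709.4 108.9] size [18.2 98. ] yaw -11.0
tcp [426.6  12.1 144.6] toolx yaw 3.87 t 21.0
```

Call:
play_rows(slide=[[0,0,0],[0.37,-0.07,0],[0.38,-0.075,0.2],[0,0,0.35],[0,0,0]], rot=[[0,0,0.0026],[0,0,0],[0,0,0],[0,0,0],[0,0,0]], jaw=[0.43,0.43,0.43,0.43,0.43])

```text
clock: 21.55
tcp_pos: [415.6, 87.9, 86.6]
orientation: [[0.083, 0.997, -0.005], [0.997, -0.083, -0.003], [-0.004, -0.005, -1.0]]
wrist_force: [-0.1, -0.6, 0.6]
finger_gap: 66.2
```

Call:
play_rows(slide=[[0,0,0]], rot=[[0,0,0]], jaw=[0.43])

```text
clock: 21.65
tcp_pos: [417.7, 87.0, 89.5]
orientation: [[0.086, 0.996, -0.001], [0.996, -0.086, -0.002], [-0.002, -0.001, -1.0]]
wrist_force: [1.0, 0.3, 0.7]
finger_gap: 65.8
```

```bash
python3 to.py 418.3 88.5 -8 4.8
```

```text
tool shift [0.017 0.006 0.975] turn -0.0004 tcp [417.7  87.   89.5] yaw 4.93 z-axis [-0.001 -0.002 -1.   ] F [1.  0.3 0.7] gap 65.8 t 21.65
in goal axes [0.015 0.005 0.975]
```

Call:
play_rows(slide=[[0.012,0.003,0.3],[0,0,0.3],[0,0,0.25],[0,0,0.12],[0,0,0]], rot=[[0,0,0],[0,0,0],[0,0,0],[0,0,0],[0,0,0]], jaw=[0.43,0.43,0.43,0.43,0.43])

```text
clock: 22.15
tcp_pos: [418.7, 88.8, -7.5]
orientation: [[0.086, 0.996, -0.0], [0.996, -0.086, -0.0], [-0.0, -0.0, -1.0]]
wrist_force: [0.5, 0.5, -0.8]
finger_gap: 65.8
```

Call:
play_rows(slide=[[0,0,0],[0,0,0],[0,0,0],[0,0,0],[0,0,0]], rot=[[0,0,0],[0,0,0],[0,0,0],[0,0,0],[0,0,0]], jaw=[-1,-1,-1,-1,-1])

```text
clock: 22.65
tcp_pos: [419.2, 90.1, -6.5]
orientation: [[0.083, 0.997, 0.002], [0.997, -0.083, 0.001], [0.001, 0.002, -1.0]]
wrist_force: [-1.0, -2.6, 10.0]
finger_gap: 50.0
```

Call:
play_rows(slide=[[0,0,-0.2],[0,0,-0.3],[0,0,-0.3],[0,0,0]], rot=[[0,0,0],[0,0,0],[0,0,0],[0,0,0]], jaw=[-1,-1,-1,-1])

```text
clock: 23.05
tcp_pos: [420.4, 90.6, 75.5]
orientation: [[0.083, 0.997, 0.005], [0.997, -0.083, 0.003], [0.003, 0.005, -1.0]]
wrist_force: [0.4, 1.0, -3.6]
finger_gap: 49.8
```

```bash
python3 to.py 572.7 -159.6 72 3.8
```

```text
tool shift [-2.368  1.725  0.036] turn -0.0026 tcp [420.4  90.6  75.5] yaw 4.75 z-axis [ 0.005  0.003 -1.   ] F [ 0.4  1.  -3.6] gap 49.8 t 23.05
in goal axes [-2.396  1.686  0.035]
```

Call:
play_rows(slide=[[-0.4,0.28,0],[-0.4,0.28,0],[-0.4,0.28,0],[-0.4,0.28,0],[-0.4,0.28,0]], rot=[[0,0,-0.0026],[0,0,0],[0,0,0],[0,0,0],[0,0,0]], jaw=[-1,-1,-1,-1,-1])

```text
clock: 23.55
tcp_pos: [544.2, -120.7, 71.5]
orientation: [[0.066, 0.998, -0.001], [0.998, -0.066, 0.001], [0.001, -0.001, -1.0]]
wrist_force: [1.1, 0.7, -2.4]
finger_gap: 49.9
```

Call:
play_rows(slide=[[-0.38,0.28,0],[0,0,0],[0,0,0.3],[0,0,0],[0,0,0]], rot=[[0,0,0],[0,0,0],[0,0,0],[0,0,0],[0,0,0]], jaw=[-1,-1,-1,-1,-1])

```text
clock: 24.05
tcp_pos: [568.2, -158.6, 41.7]
orientation: [[0.066, 0.998, -0.002], [0.998, -0.066, 0.001], [0.0, -0.002, -1.0]]
wrist_force: [0.7, -0.1, -2.2]
finger_gap: 49.5
```

```bash
python3 to.py 572.8 -158.3 -4 3.8
```

```text
tool shift [0.006 0.047 0.457] turn -0.0 tcp [ 568.2 -158.6   41.7] yaw 3.81 z-axis [-0.002  0.001 -1.   ] F [ 0.7 -0.1 -2.2] gap 49.5 t 24.05
in goal axes [0.006 0.046 0.457]
```

Call:
play_rows(slide=[[0.006,0.046,0.1],[0,0,0.15],[0,0,0.15],[0,0,0.06],[0,0,0]], rot=[[0,0,0],[0,0,0],[0,0,0],[0,0,0],[0,0,0]], jaw=[-1,-1,-1,-1,-1])

```text
clock: 24.55
tcp_pos: [573.6, -159.4, -3.0]
orientation: [[0.067, 0.998, 0.0], [0.998, -0.067, 0.0], [0.0, -0.0, -1.0]]
wrist_force: [-4.9, 1.3, 16.8]
finger_gap: 49.7
```

Call:
play_rows(slide=[[0,0,0],[0,0,0],[0,0,0],[0,0,0],[0,0,-0.3]], rot=[[0,0,0],[0,0,0],[0,0,0],[0,0,0],[0,0,0]], jaw=[0.6,0.6,0.6,0.6,0.6])

```text
clock: 25.05
tcp_pos: [571.3, -157.8, 23.4]
orientation: [[0.066, 0.998, -0.006], [0.998, -0.066, 0.001], [0.001, -0.006, -1.0]]
wrist_force: [-0.0, 0.0, -0.3]
finger_gap: 73.2
```

Call:
play_rows(slide=[[0,0,-0.4],[0,0,-0.4],[0,0,-0.4],[0,0,0],[0.38,0.005,0]], rot=[[0,0,0],[0,0,0],[0,0,0],[0,0,0],[0,0,0]], jaw=[1,1,1,1,1])

```text
clock: 25.55
tcp_pos: [577.0, -126.8, 148.0]
orientation: [[0.074, 0.997, 0.004], [0.997, -0.074, -0.003], [-0.003, 0.004, -1.0]]
wrist_force: [0.4, 0.1, -1.0]
finger_gap: 92.2
```

Call:
play_rows(slide=[[0.38,0.005,0],[0.38,0.005,0],[0.38,0.005,0],[0.38,0.005,0],[0.38,0.005,0]], rot=[[0,0,0],[0,0,0],[0,0,0],[0,0,0],[0,0,0]], jaw=[1,1,1,1,1])

```text
clock: 26.05
tcp_pos: [591.7, 70.1, 145.7]
orientation: [[0.066, 0.998, -0.001], [0.998, -0.066, -0.0], [-0.0, -0.001, -1.0]]
wrist_force: [0.6, 0.4, 0.1]
finger_gap: 92.0
```

Call:
play_rows(slide=[[0.38,0.005,0],[0.38,0.005,0],[0.38,0.005,0],[0,0,0],[0,0,0]], rot=[[0,0,0],[0,0,0],[0,0,0],[0,0,0],[0,0,0]], jaw=[-1,-1,-1,-1,-1])

```text
clock: 26.55
tcp_pos: [600.6, 183.1, 145.3]
orientation: [[0.064, 0.998, -0.001], [0.998, -0.064, -0.001], [-0.001, -0.001, -1.0]]
wrist_force: [0.5, -0.6, -0.8]
finger_gap: 56.2
```

Call:
play_rows(slide=[[0,0,0],[0,0,0]], rot=[[0,0,0],[0,0,0]], jaw=[-1,-1])

```text
clock: 26.75
tcp_pos: [601.2, 180.3, 146.3]
orientation: [[0.069, 0.998, -0.0], [0.998, -0.069, -0.001], [-0.001, -0.0, -1.0]]
wrist_force: [0.6, 0.3, -0.6]
finger_gap: 40.6
```

```bash
python3 hz.py 88 g1
```

```text
tcp [601.2 180.3 146.3] toolx yaw 3.95 t 26.75
```

View pics/g1.png

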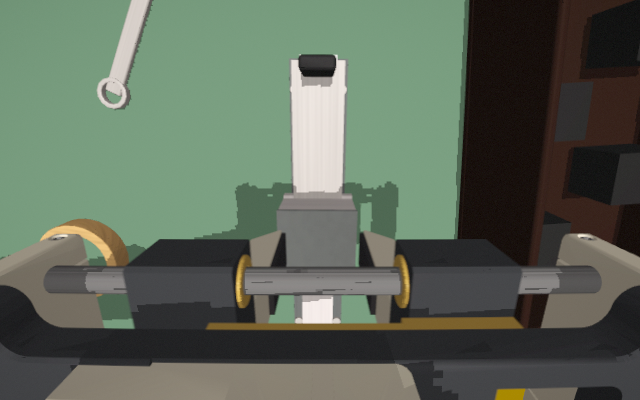

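```bash
python3 - <<'E'
from h import *
d=grab("wrist");p=d['pixels'];h=cv2.cvtColor(p,cv2.COLOR_RGB2HSV)
m=(h[...,2]<75).astype(np.uint8); m[:,:270]=0;m[:,370:]=0;m[100:]=0
for c in blobs(m,100,3000,0): print(cv2.boundingRect(c)); print('far top edge',plane(d,[[317.5,cv2.boundingRect(c)[1]]],88).round(1))
print(h[50:82,317,2])
w=(h[...,1]<40)&(h[...,2]>150)
C=[]
for r in(90,110,130,150,170,185):
    x=np.flatnonzero(w[r,270:370])+270; C.append([(x[0]+x[-1])/2.,r]); print(r,x[0],x[-1])
P=plane(d,C,30)[:,:2];print(P.round(1)); f=np.polyfit(P[:,1],P[:,0],1);print('yaw',np.degrees(np.arctan(f[0])),'x at y=296,60,40',np.polyval(f,[296,60,40]))
# magazine back edge row
print(h[185:215,318,2], plane(d,[[318,198]],82))
E
```

```text
(298, 55, 38, 22)
far top edge [[605.4 297.   88. ]]
[159 158 158 158 121  62  50  58  63  64  64  64  64  60  61  60  58  52
  41  35  29  22  19  19  23  22  41 114 164 164 163 163]
90 289 346
110 291 344
130 292 343
150 292 343
170 292 342
185 293 341
[[602.9 275. ]
 [601.6 256.3]
 [600.2 236.9]
 [598.7 216.9]
 [596.7 196.3]
 [595.5 180.3]]
yaw 4.518349840840696 x at y=296,60,40 [604.73259931 586.08294386 584.50246458]
[228 228 229 228 229 228 193 158 158 158 158 158 158 151 138 133 130 131
 131 131 131 134 135 134 119  99 109 114 116 117] [[597.26206211 180.63494286  82.        ]]
```

Call:
play_rows(slide=[[0.36,-0.014,0],[0.36,-0.014,0],[0.36,-0.014,0],[0.36,-0.014,0],[0,0,0]], rot=[[0,0,0.001],[0,0,0],[0,0,0],[0,0,0],[0,0,0]], jaw=[-1,-1,-1,-1,-1])

```text
clock: 27.35
tcp_pos: [604.3, 333.0, 145.5]
orientation: [[0.066, 0.998, -0.001], [0.998, -0.066, 0.003], [0.003, -0.001, -1.0]]
wrist_force: [0.5, 0.8, -0.7]
finger_gap: 0.5
```

Call:
play_rows(slide=[[0,0,0.35],[0,0,0.35],[0,0,0.35],[0,0,0.2],[0,0,0]], rot=[[0,0,0],[0,0,0],[0,0,0],[0,0,0],[0,0,0]], jaw=[-1,-1,-1,-1,-1])

```text
clock: 27.85
tcp_pos: [603.8, 324.2, 18.2]
orientation: [[0.074, 0.997, -0.005], [0.997, -0.074, -0.003], [-0.003, -0.004, -1.0]]
wrist_force: [-0.1, -0.1, 0.6]
finger_gap: 0.4
```

```bash
python3 to.py 606.5 325 18 4.3; python3 to.py 599.3 222.5 18 4.3
```

```text
tool shift [0.01  0.027 0.002] turn 0.0002 tcp [603.8 324.2  18.2] yaw 4.23 z-axis [-0.005 -0.003 -1.   ] F [-0.1 -0.1  0.6] gap 0.4 t 27.85
in goal axes [0.01  0.027 0.002]
tool shift [-1.017  0.031  0.006] turn 0.0002 tcp [603.8 324.2  18.2] yaw 4.23 z-axis [-0.005 -0.003 -1.   ] F [-0.1 -0.1  0.6] gap 0.4 t 27.85
in goal axes [-1.017  0.032  0.002]
```

Call:
play_rows(slide=[[-0.2,0.03,0],[-0.25,0,0],[-0.25,0,0],[-0.2,0,0],[-0.05,0,0]], rot=[[0,0,0],[0,0,0],[0,0,0],[0,0,0],[0,0,0]], jaw=[-1,-1,-1,-1,-1])

```text
clock: 28.35
tcp_pos: [602.1, 230.4, 23.0]
orientation: [[0.075, 0.997, 0.001], [0.997, -0.075, 0.003], [0.003, 0.001, -1.0]]
wrist_force: [-0.2, 9.6, -6.8]
finger_gap: 0.4
```

Call:
play_rows(slide=[[-0.06,0,0],[-0.04,0,0],[0,0,0]], rot=[[0,0,0],[0,0,0],[0,0,0]], jaw=[-1,-1,-1])

```text
clock: 28.65
tcp_pos: [601.7, 225.0, 23.1]
orientation: [[0.071, 0.997, 0.002], [0.997, -0.071, 0.006], [0.006, 0.002, -1.0]]
wrist_force: [1.2, 11.8, -7.0]
finger_gap: 0.5
```

Call:
play_rows(slide=[[-0.04,0,0],[0,0,0]], rot=[[0,0,0],[0,0,0]], jaw=[-1,-1])

```text
clock: 28.85
tcp_pos: [601.8, 225.1, 23.2]
orientation: [[0.068, 0.998, 0.003], [0.998, -0.068, 0.01], [0.01, 0.003, -1.0]]
wrist_force: [3.0, 21.4, -9.0]
finger_gap: 0.4
```

Call:
play_rows(slide=[[-0.04,0,0],[0,0,0]], rot=[[0,0,0],[0,0,0]], jaw=[-1,-1])

```text
clock: 29.05
tcp_pos: [601.8, 225.1, 23.3]
orientation: [[0.065, 0.998, 0.004], [0.998, -0.066, 0.014], [0.014, 0.004, -1.0]]
wrist_force: [5.0, 31.4, -12.8]
finger_gap: -0.1
```

Call:
play_rows(slide=[[0.07,0,-0.2],[0.02,0,-0.48],[0,0,-0.48],[0,0,0],[0,0,0]], rot=[[0,0,0],[0,0,0],[0,0,0],[0,0,0],[0,0,0]], jaw=[-1,-1,-1,-1,-1])

```text
clock: 29.55
tcp_pos: [602.9, 221.1, 140.6]
orientation: [[0.074, 0.997, 0.005], [0.997, -0.074, 0.002], [0.003, 0.004, -1.0]]
wrist_force: [-0.5, -0.6, -1.2]
finger_gap: 0.3
```

```bash
python3 to.py 585.8 -28 140 4.3
```

```text
tool shift [-2.497e+00  1.400e-02 -1.000e-03] turn 0.0001 tcp [602.9 221.1 140.6] yaw 4.25 z-axis [ 0.005  0.002 -1.   ] F [-0.5 -0.6 -1.2] gap 0.3 t 29.55
in goal axes [-2.497  0.016  0.006]
```

Call:
play_rows(slide=[[-0.36,-0.006,0],[-0.36,-0.006,0],[-0.36,-0.006,0],[-0.36,-0.006,0],[-0.36,-0.006,0]], rot=[[0,0,0],[0,0,0],[0,0,0],[0,0,0],[0,0,0]], jaw=[1,1,1,1,1])

```text
clock: 30.05
tcp_pos: [584.0, 40.6, 136.9]
orientation: [[0.074, 0.997, -0.001], [0.997, -0.074, -0.0], [-0.0, -0.001, -1.0]]
wrist_force: [-0.6, 0.1, -0.2]
finger_gap: 35.7
```

Call:
play_rows(slide=[[-0.36,-0.006,0],[-0.34,0,0],[0,0,0],[0,0,0],[0,0,0]], rot=[[0,0,0],[0,0,0],[0,0,0],[0,0,0],[0,0,0]], jaw=[1,1,1,1,1])

```text
clock: 30.55
tcp_pos: [579.1, -25.9, 136.9]
orientation: [[0.072, 0.997, -0.001], [0.997, -0.072, 0.001], [0.001, -0.001, -1.0]]
wrist_force: [-0.0, 1.2, -0.2]
finger_gap: 75.7
```

```bash
cat > cv.py <<'E'
from hz import *
def bright(z,lo,save=None,xr=(240,400),smax=45,hi=256):
    d=grab("wrist",save);h=cv2.cvtColor(d['pixels'],cv2.COLOR_RGB2HSV)
    m=((h[...,1]<smax)&(h[...,2]>lo)&(h[...,2]<hi)).astype(np.uint8);m[228:]=0;m[:,:xr[0]]=0;m[:,xr[1]:]=0
    m=cv2.morphologyEx(m,cv2.MORPH_OPEN,np.ones((5,5)))
    for c in blobs(m,500,20000,0):
        r=cv2.minAreaRect(plane(d,c.reshape(-1,2),z)[:,:2].astype(np.float32))
        print('px',np.round(cv2.minAreaRect(c)[0]),'W',np.round(r[0],1),'size',np.round(r[1],1),'yaw',round(float(ang(r)),1))
    s=d['s'];print('tcp',s['tcp_pos'].round(1),'yaw',np.degrees(np.arctan2(s['orientation'][0,0],s['orientation'][1,0])).round(2),'t',s['clock'])
    return d,h
if __name__=="__main__":
    d,h=bright(40,int(sys.argv[2]),sys.argv[1]); print(h[20:228:6,322,2],h[120,270:375:4,2],h[120,270:375:4,1])
E
python3 cv.py k1 150
```

```text
px [324. 128.] W [584.5  29.8] size [112.1  57.7] yaw 4.1
px [325.  30.] W [591.2 116.2] size [47.9 85.1] yaw -85.9
tcp [579.1 -25.9 136.9] yaw 4.12 t 30.55
[158 159 160 160 160 162 159  94 159 156 227 227 227 227 227 227 227 226
 226 225 225 226 232 233 232 232 231 231 220  89  89  89  90  89  89] [139 140 139 139 139 140 183 224 227 230 229 226 227 226 226 228 232 230
 230 230 229 202 140 140 140 140 140] [62 62 61 62 62 64 14 14 12 12 12 12 12 12 12 12 13 12 13 12 11 13 64 62
 62 64 64]
```

View pics/k1.png

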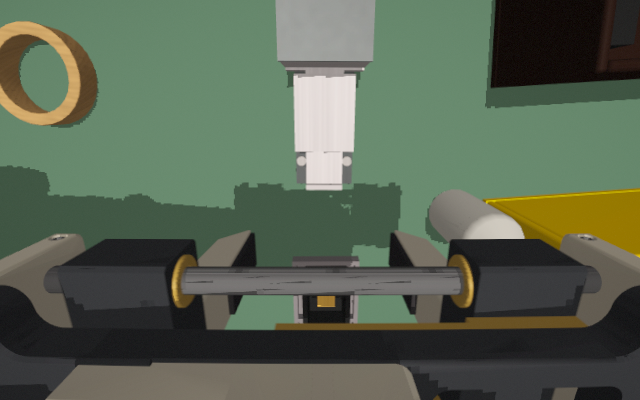

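```bash
cat > cov.py <<'E'
from hz import *
# cover on ledge: rows wider than the bed -> corners on z=40
d=grab("wrist");h=cv2.cvtColor(d['pixels'],cv2.COLOR_RGB2HSV)
w=((h[...,1]<45)&(h[...,2]>190));w[:,:240]=0;w[:,400:]=0
rows=[]
for r in range(5,226):
    x=np.flatnonzero(w[r])
    if len(x)>20: rows.append((r,x[0],x[-1]+1))
R=np.array(rows);wd=R[:,2]-R[:,1];C=R[wd>=0.9*np.percentile(wd,90)]
print('rows',C[0],C[-1],'n',len(C))
L=plane(d,C[:,[1,0]],40)[:,:2];Q=plane(d,np.c_[C[:,2],C[:,0]],40)[:,:2];M=(L+Q)/2
f=np.polyfit(M[:,1],M[:,0],1);yaw=np.degrees(np.arctan(f[0]))
far=plane(d,[[C[0,1:].mean(),C[0,0]]],40)[0];near=plane(d,[[C[-1,1:].mean(),C[-1,0]+1]],40)[0]
print('width',np.linalg.norm(L-Q,axis=1).mean().round(1),'yaw',yaw.round(2),'far',far[:2].round(1),'near',near[:2].round(1),'len',np.linalg.norm(far-near).round(1))
c=(far+near)/2;c[0]=np.polyval(f,c[1]);print('centre',c.round(1))
s=d['s'];print('tcp',s['tcp_pos'].round(1),'t',s['clock'])
E
python3 cov.py
```

```text
rows [ 77 294 356] [151 296 353] n 75
width 56.1 yaw 4.22 far [588.8  78.4] near [583.7  10.8] len 67.7
centre [586.2  44.6  40. ]
tcp [579.2 -25.6 137. ] t 30.6
```

```bash
python3 to.py 585.9 40.7 -15 4.2
```

```text
tool shift [0.665 0.02  1.52 ] turn 0.0004 tcp [579.3 -25.5 137. ] yaw 4.06 z-axis [-0.001  0.    -1.   ] F [-0.4 -0.4 -0.5] gap 83.7 t 30.65
in goal axes [0.665 0.017 1.52 ]
```

Call:
play_rows(slide=[[0.33,0.01,0],[0.34,0.01,0.2],[0,0,0.3],[0,0,0.3],[0,0,0]], rot=[[0,0,0],[0,0,0],[0,0,0],[0,0,0],[0,0,0]], jaw=[1,1,1,1,1])

```text
clock: 31.15
tcp_pos: [583.3, 41.2, 53.8]
orientation: [[0.07, 0.998, -0.007], [0.998, -0.07, -0.001], [-0.001, -0.007, -1.0]]
wrist_force: [-0.5, 0.1, -0.2]
finger_gap: 92.0
```

Call:
play_rows(slide=[[0,0,0]], rot=[[0,0,0]], jaw=[1])

```text
clock: 31.25
tcp_pos: [586.1, 40.1, 57.6]
orientation: [[0.072, 0.997, -0.001], [0.997, -0.072, -0.0], [-0.0, -0.001, -1.0]]
wrist_force: [0.5, -0.8, 0.4]
finger_gap: 92.2
```

```bash
python3 to.py 585.9 40.7 -15 4.2
```

```text
tool shift [ 0.006 -0.002  0.726] turn 0.0002 tcp [586.1  40.1  57.6] yaw 4.14 z-axis [-0.001 -0.    -1.   ] F [ 0.5 -0.8  0.4] gap 92.2 t 31.25
in goal axes [ 0.006 -0.003  0.726]
```

Call:
play_rows(slide=[[0.003,0,0.25],[0,0,0.25],[0,0,0.15],[0,0,0.07],[0,0,0]], rot=[[0,0,0],[0,0,0],[0,0,0],[0,0,0],[0,0,0]], jaw=[1,1,1,1,1])

```text
clock: 31.75
tcp_pos: [586.5, 40.0, -14.4]
orientation: [[0.073, 0.997, -0.0], [0.997, -0.073, 0.0], [0.0, -0.0, -1.0]]
wrist_force: [0.2, 0.3, 0.0]
finger_gap: 91.8
```

Call:
play_rows(slide=[[0,0,0],[0,0,0],[0,0,0],[0,0,0],[0,0,0]], rot=[[0,0,0],[0,0,0],[0,0,0],[0,0,0],[0,0,0]], jaw=[-1,-1,-1,-1,-1])

```text
clock: 32.25
tcp_pos: [586.5, 40.2, -14.4]
orientation: [[0.073, 0.997, 0.0], [0.997, -0.073, 0.0], [0.0, 0.0, -1.0]]
wrist_force: [-0.5, -0.7, 1.2]
finger_gap: 56.1
```

Call:
play_rows(slide=[[0,0,0],[0,0,0]], rot=[[0,0,0],[0,0,0]], jaw=[-1,-1])

```text
clock: 32.45
tcp_pos: [586.4, 40.2, -14.5]
orientation: [[0.073, 0.997, 0.0], [0.997, -0.073, 0.0], [0.0, 0.0, -1.0]]
wrist_force: [-1.5, 0.4, 3.7]
finger_gap: 55.6
```

```bash
python3 to.py 585.9 40.7 -15 4.2
```

```text
tool shift [ 0.005 -0.006  0.005] turn 0.0001 tcp [586.4  40.2 -14.5] yaw 4.17 z-axis [ 0.  0. -1.] F [-1.5  0.4  3.7] gap 55.6 t 32.45
in goal axes [ 0.005 -0.006  0.005]
```

Call:
play_rows(slide=[[0,0,-0.15],[0,0,-0.35],[0,0,-0.35],[0,0,-0.35],[0,0,-0.35]], rot=[[0,0,0],[0,0,0],[0,0,0],[0,0,0],[0,0,0]], jaw=[-1,-1,-1,-1,-1])

```text
clock: 32.95
tcp_pos: [586.0, 39.8, 142.6]
orientation: [[0.073, 0.997, 0.0], [0.997, -0.073, -0.0], [-0.0, 0.0, -1.0]]
wrist_force: [1.8, 1.8, -0.7]
finger_gap: 55.3
```

Call:
play_rows(slide=[[-0.39,0,0],[-0.39,0,0],[-0.39,0,0],[-0.39,0,0],[-0.39,0,0]], rot=[[0,0,-0.001],[0,0,0],[0,0,0],[0,0,0],[0,0,0]], jaw=[-1,-1,-1,-1,-1])

```text
clock: 33.45
tcp_pos: [572.7, -156.0, 141.4]
orientation: [[0.067, 0.998, 0.001], [0.998, -0.067, 0.0], [0.0, 0.001, -1.0]]
wrist_force: [0.6, 0.1, -1.0]
finger_gap: 55.1
```

Call:
play_rows(slide=[[-0.39,0,0],[-0.39,0,0],[0,0,0],[0,0,0],[0,0,0]], rot=[[0,0,0],[0,0,0],[0,0,0],[0,0,0],[0,0,0]], jaw=[-1,-1,-1,-1,-1])

```text
clock: 33.95
tcp_pos: [568.2, -231.0, 140.6]
orientation: [[0.065, 0.998, 0.0], [0.998, -0.065, 0.001], [0.001, 0.0, -1.0]]
wrist_force: [-0.3, 0.2, -0.4]
finger_gap: 55.6
```

```bash
python3 hz.py 59 a2; python3 to.py 572 -160 60 3.8; python3 - <<'E'
import cv2
h=cv2.cvtColor(cv2.imread('pics/a2.png'),cv2.COLOR_BGR2HSV)
print(h[150:232:3,322,2],h[205,280:365:3,2])
E
```

```text
px [323. 128.] W [ 572.1 -172.4] size [88.8 48.9] yaw 4.2
tcp [ 568.2 -231.   140.6] toolx yaw 3.75 t 33.95
tool shift [ 0.706 -0.008  0.806] turn 0.0003 tcp [ 568.3 -230.6  140.5] yaw 3.7 z-axis [-0.     0.001 -1.   ] F [-0.   0.5 -0.6] gap 55.2 t 34.0
in goal axes [ 0.707 -0.01   0.805]
[ 54 120 152  46  25  23  51  47  29  27 127 210 231 231 231 231 231 231
 230 230 230 230 229 229 229 162 162 162] [229 231 231 232 231 231 230 229 229 230 230 231 230 228 231 229 227 229
 231 233 233 235 234 233 232 231 231 233 234]
```

```bash
cat > both.py <<'E'
from hz import *
# housing under camera (rows<lim) and held cover's front edge (top face at tcp+54.5)
lim=int(sys.argv[1]);d=grab("wrist",sys.argv[2]);h=cv2.cvtColor(d['pixels'],cv2.COLOR_RGB2HSV)
m=((h[...,2]<70)&((h[...,1]<120)|(h[...,2]<25))).astype(np.uint8);m[lim:]=0;m[:,:240]=0;m[:,410:]=0
m=cv2.morphologyEx(m,cv2.MORPH_OPEN,np.ones((3,3)))
n,l,st,_=cv2.connectedComponentsWithStats(m)
for i in range(1,n):
    if st[i,4]>400:
        q=cv2.convexHull(np.argwhere(l==i)[:,::-1].astype(np.float32)).reshape(-1,2); r=cv2.minAreaRect(plane(d,q,59)[:,:2].astype(np.float32))
        print('rows',st[i,1],st[i,1]+st[i,3],'W',np.round(r[0],1),'size',np.round(r[1],1),'yaw',round(float(ang(r)),2))
s=d['s'];R=s['orientation']
w=(h[...,2]>190)&(h[...,1]<45);w[:160]=0
E=[]
for c in range(290,356,6):
    r=np.flatnonzero(w[165:230,c]); 
    if len(r)>10: E.append([c,165+r[0]])
if len(E)>4:
    P=(plane(d,E,s['tcp_pos'][2]+54.5)-s['tcp_pos'])@R; f=np.polyfit(P[:,1],P[:,0],1)
    print('held edge tool x',np.median(P[:,0]).round(1),'-> centre off',np.median(P[:,0]).round(1)-35,'skew deg',np.degrees(np.arctan(f[0])).round(2))
print('tcp',s['tcp_pos'].round(1),'yaw',np.degrees(np.arctan2(R[0,0],R[1,0])).round(2),'gap',round(s['finger_gap'],1),'t',s['clock'])
E
python3 both.py 154 a3
```

```text
rows 79 153 W [ 573.  -160.8] size [62.6 48.8] yaw 3.69
held edge tool x 41.1 -> centre off 6.100000000000001 skew deg 0.0
tcp [ 568.3 -230.6  140.5] yaw 3.7 gap 55.2 t 34.0
```

Call:
play_rows(slide=[[0.32,0,0.2],[0.32,0,0.3],[0,0,0.3],[0,0,0.2],[0,0,0]], rot=[[0,0,0],[0,0,0],[0,0,0],[0,0,0],[0,0,0]], jaw=[-1,-1,-1,-1,-1])

```text
clock: 34.55
tcp_pos: [570.4, -166.1, 37.9]
orientation: [[0.064, 0.998, -0.005], [0.998, -0.064, 0.001], [0.001, -0.005, -1.0]]
wrist_force: [-0.1, -0.4, -0.6]
finger_gap: 55.7
```

Call:
play_rows(slide=[[0,0,0],[0,0,0]], rot=[[0,0,0],[0,0,0]], jaw=[-1,-1])

```text
clock: 34.75
tcp_pos: [573.2, -168.7, 41.8]
orientation: [[0.066, 0.998, 0.002], [0.998, -0.066, -0.0], [-0.0, 0.002, -1.0]]
wrist_force: [-0.0, -0.5, -0.4]
finger_gap: 55.6
```

```bash
python3 to.py 573.1 -166.7 14.5 3.7
```

```text
tool shift [ 0.02  -0.003  0.273] turn -0.0003 tcp [ 573.2 -168.7   41.8] yaw 3.8 z-axis [ 0.002 -0.    -1.   ] F [-0.  -0.5 -0.4] gap 55.6 t 34.75
in goal axes [ 0.02  -0.002  0.273]
```

Call:
play_rows(slide=[[0.02,0,0.08],[0,0,0.08],[0,0,0.06],[0,0,0],[0,0,0]], rot=[[0,0,0],[0,0,0],[0,0,0],[0,0,0],[0,0,0]], jaw=[-1,-1,-1,-1,-1])

```text
clock: 35.25
tcp_pos: [572.1, -166.6, 18.1]
orientation: [[0.067, 0.998, -0.001], [0.998, -0.067, 0.0], [-0.0, -0.001, -1.0]]
wrist_force: [-0.5, -0.1, -0.7]
finger_gap: 55.3
```

```bash
python3 to.py 573.1 -166.7 14.5 3.7
```

```text
tool shift [-0.001  0.01   0.036] turn -0.0004 tcp [ 572.1 -166.6   18.1] yaw 3.83 z-axis [-0.001  0.    -1.   ] F [-0.5 -0.1 -0.7] gap 55.3 t 35.25
in goal axes [-0.001  0.01   0.036]
```

Call:
play_rows(slide=[[0,0.01,0.02],[0,0,0.015],[0,0,0]], rot=[[0,0,0],[0,0,0],[0,0,0]], jaw=[-1,-1,-1])

```text
clock: 35.55
tcp_pos: [573.3, -166.5, 14.7]
orientation: [[0.067, 0.998, -0.0], [0.998, -0.067, 0.0], [0.0, -0.0, -1.0]]
wrist_force: [0.6, -0.4, -1.4]
finger_gap: 55.6
```

```bash
python3 to.py 573.1 -166.7 14.5 3.7
```

```text
tool shift [-0.002 -0.002  0.002] turn -0.0003 tcp [ 573.3 -166.5   14.7] yaw 3.81 z-axis [-0.  0. -1.] F [ 0.6 -0.4 -1.4] gap 55.6 t 35.55
in goal axes [-0.002 -0.002  0.002]
```

Call:
play_rows(slide=[[0,0,0.012],[0,0,0],[0,0,0],[0,0,0],[0,0,0]], rot=[[0,0,0],[0,0,0],[0,0,0],[0,0,0],[0,0,0]], jaw=[-1,-1,0.5,0.5,0.5])

```text
clock: 36.05
tcp_pos: [573.4, -166.5, 13.6]
orientation: [[0.066, 0.998, 0.0], [0.998, -0.066, -0.0], [0.0, 0.0, -1.0]]
wrist_force: [0.4, 0.2, -0.5]
finger_gap: 68.6
```

Call:
play_rows(slide=[[0,0,-0.1],[0,0,-0.3],[0,0,-0.4],[0,0,-0.4],[-0.3,0,0]], rot=[[0,0,0],[0,0,0],[0,0,0],[0,0,0],[0,0,0]], jaw=[0.5,0.5,0.5,1,1])

```text
clock: 36.55
tcp_pos: [575.7, -193.5, 139.3]
orientation: [[0.06, 0.998, 0.008], [0.998, -0.06, 0.001], [0.001, 0.008, -1.0]]
wrist_force: [0.9, -0.2, -0.5]
finger_gap: 80.5
```

Call:
play_rows(slide=[[-0.4,0,0],[0,0,0],[0,0,0]], rot=[[0,0,0],[0,0,0],[0,0,0]], jaw=[1,1,1])

```text
clock: 36.85
tcp_pos: [568.2, -237.7, 134.3]
orientation: [[0.069, 0.998, 0.0], [0.998, -0.069, -0.0], [-0.0, 0.0, -1.0]]
wrist_force: [0.4, 1.7, 0.7]
finger_gap: 91.8
```

```bash
python3 - <<'E'
from cv import *
bright(69,195,'a4',(260,400))
E
python3 to.py 606.5 325 140 4.3
```

```text
px [322. 105.] W [ 573.6 -159.9] size [69.9 56.4] yaw 3.5
tcp [ 568.2 -237.7  134.3] yaw 3.97 t 36.85
tool shift [ 5.624e+00  2.000e-03 -5.800e-02] turn 0.0013 tcp [ 568.6 -236.1  133.9] yaw 3.85 z-axis [ 0.  0. -1.] F [ 0.9  0.2 -0.6] gap 91.4 t 36.9
in goal axes [ 5.624 -0.043 -0.061]
```

Call:
play_rows(slide=[[0.37,-0.003,0],[0.375,-0.003,0],[0.375,-0.003,0],[0.375,-0.003,0],[0.375,-0.003,0]], rot=[[0,0,0.0013],[0,0,0],[0,0,0],[0,0,0],[0,0,0]], jaw=[-1,-1,-1,-1,-1])

```text
clock: 37.4
tcp_pos: [580.6, -46.4, 133.7]
orientation: [[0.073, 0.997, -0.0], [0.997, -0.073, 0.001], [0.001, -0.0, -1.0]]
wrist_force: [-0.4, 0.6, 0.2]
finger_gap: 56.2
```

Call:
play_rows(slide=[[0.375,-0.003,0],[0.375,-0.003,0],[0.375,-0.003,0],[0.375,-0.003,0],[0.375,-0.003,0]], rot=[[0,0,0],[0,0,0],[0,0,0],[0,0,0],[0,0,0]], jaw=[-1,-1,-1,-1,-1])

```text
clock: 37.9
tcp_pos: [592.5, 140.7, 133.7]
orientation: [[0.072, 0.997, -0.0], [0.997, -0.072, 0.001], [0.001, -0.001, -1.0]]
wrist_force: [0.5, -0.5, 0.1]
finger_gap: 16.4
```

Call:
play_rows(slide=[[0.375,-0.003,0],[0.375,-0.003,0],[0.375,-0.003,0],[0.375,0,0],[0.375,0,0]], rot=[[0,0,0],[0,0,0],[0,0,0],[0,0,0],[0,0,0]], jaw=[-1,-1,-1,-1,-1])

```text
clock: 38.4
tcp_pos: [605.0, 327.7, 133.6]
orientation: [[0.072, 0.997, -0.001], [0.997, -0.072, 0.0], [0.0, -0.001, -1.0]]
wrist_force: [-0.1, 0.2, 0.1]
finger_gap: 0.3
```

Call:
play_rows(slide=[[0,0,0],[0,0,0]], rot=[[0,0,0],[0,0,0]], jaw=[-1,-1])

```text
clock: 38.6
tcp_pos: [604.9, 326.7, 133.0]
orientation: [[0.071, 0.997, -0.001], [0.997, -0.071, -0.0], [-0.0, -0.001, -1.0]]
wrist_force: [0.1, -0.4, -0.0]
finger_gap: 0.4
```

```bash
python3 to.py 606.5 325 18 4.3
```

```text
tool shift [-0.015  0.018  1.15 ] turn 0.0007 tcp [604.9 326.7 133. ] yaw 4.05 z-axis [-0.001 -0.    -1.   ] F [ 0.1 -0.4 -0. ] gap 0.4 t 38.6
in goal axes [-0.016  0.017  1.15 ]
```

Call:
play_rows(slide=[[0,0.01,0.35],[0,0,0.35],[0,0,0.3],[0,0,0.15],[0,0,0]], rot=[[0,0,0],[0,0,0],[0,0,0],[0,0,0],[0,0,0]], jaw=[-1,-1,-1,-1,-1])

```text
clock: 39.1
tcp_pos: [605.9, 322.9, 16.9]
orientation: [[0.076, 0.997, -0.003], [0.997, -0.076, -0.002], [-0.002, -0.003, -1.0]]
wrist_force: [-0.8, -0.1, 0.2]
finger_gap: 0.5
```

Call:
play_rows(slide=[[-0.2,0,0],[-0.25,0,0],[-0.25,0,0],[-0.2,0,0],[-0.1,0,0]], rot=[[0,0,0],[0,0,0],[0,0,0],[0,0,0],[0,0,0]], jaw=[-1,-1,-1,-1,-1])

```text
clock: 39.6
tcp_pos: [600.0, 226.0, 20.3]
orientation: [[0.075, 0.997, 0.001], [0.997, -0.075, 0.004], [0.004, 0.001, -1.0]]
wrist_force: [1.4, 10.1, -7.1]
finger_gap: 0.7
```

Call:
play_rows(slide=[[-0.05,0,0],[-0.04,0,0],[0,0,0]], rot=[[0,0,0],[0,0,0],[0,0,0]], jaw=[-1,-1,-1])

```text
clock: 39.9
tcp_pos: [600.0, 225.3, 20.5]
orientation: [[0.069, 0.998, 0.003], [0.998, -0.069, 0.011], [0.011, 0.002, -1.0]]
wrist_force: [3.1, 23.9, -11.9]
finger_gap: 0.1
```

End stop reached (23.9 N at y=225). Let go and go to the ledge view.

Call:
play_rows(slide=[[0.06,0,-0.2],[0.02,0,-0.48],[0,0,-0.48],[0,0,0],[-0.36,-0.006,0]], rot=[[0,0,0],[0,0,0],[0,0,0],[0,0,0],[0,0,0]], jaw=[-1,-1,-1,-1,1])

```text
clock: 40.4
tcp_pos: [598.3, 193.5, 138.0]
orientation: [[0.067, 0.998, 0.005], [0.998, -0.067, 0.005], [0.006, 0.005, -1.0]]
wrist_force: [0.4, 0.1, -1.4]
finger_gap: 4.6
```

Call:
play_rows(slide=[[-0.36,-0.006,0],[-0.36,-0.006,0],[-0.36,-0.006,0],[-0.36,-0.006,0],[-0.36,0,0]], rot=[[0,0,0],[0,0,0],[0,0,0],[0,0,0],[0,0,0]], jaw=[1,1,1,1,1])

```text
clock: 40.9
tcp_pos: [581.1, 6.5, 136.5]
orientation: [[0.075, 0.997, 0.003], [0.997, -0.075, 0.001], [0.001, 0.003, -1.0]]
wrist_force: [0.2, -0.3, 0.4]
finger_gap: 43.8
```

Call:
play_rows(slide=[[-0.34,0,0],[0,0,0],[0,0,0],[0,0,0]], rot=[[0,0,0],[0,0,0],[0,0,0],[0,0,0]], jaw=[1,1,1,1])

```text
clock: 41.3
tcp_pos: [578.7, -24.4, 135.4]
orientation: [[0.074, 0.997, 0.001], [0.997, -0.074, 0.001], [0.001, 0.001, -1.0]]
wrist_force: [-0.2, 0.6, -0.7]
finger_gap: 76.0
```

```bash
python3 cov.py; python3 to.py 585.9 40.7 -15 4.2
```

```text
rows [ 78 294 356] [152 295 354] n 75
width 56.1 yaw 4.44 far [588.7  78.6] near [583.4  11.3] len 67.5
centre [586.1  44.9  40. ]
tcp [578.7 -24.4 135.4] t 41.3
tool shift [0.65  0.024 1.502] turn 0.0 tcp [578.6 -24.  135.2] yaw 4.18 z-axis [ 0.001  0.001 -1.   ] F [-0.5 -0.7  1.3] gap 80.1 t 41.35
in goal axes [0.651 0.025 1.502]
```

Call:
play_rows(slide=[[0.32,0.012,0],[0.33,0.012,0.2],[0,0,0.3],[0,0,0.3],[0,0,0]], rot=[[0,0,0],[0,0,0],[0,0,0],[0,0,0],[0,0,0]], jaw=[1,1,1,1,1])

```text
clock: 41.85
tcp_pos: [582.6, 40.9, 51.4]
orientation: [[0.072, 0.997, -0.006], [0.997, -0.072, -0.001], [-0.001, -0.006, -1.0]]
wrist_force: [-0.6, -0.1, -0.4]
finger_gap: 91.8
```

Call:
play_rows(slide=[[0,0,0]], rot=[[0,0,0]], jaw=[1])

```text
clock: 41.95
tcp_pos: [585.4, 39.7, 55.0]
orientation: [[0.074, 0.997, -0.001], [0.997, -0.074, -0.0], [-0.0, -0.001, -1.0]]
wrist_force: [0.1, -0.4, 1.5]
finger_gap: 91.6
```

```bash
python3 to.py 586.1 40.7 -15 4.2
```

```text
tool shift [0.01  0.007 0.7  ] turn -0.0001 tcp [585.4  39.7  55. ] yaw 4.23 z-axis [-0.001 -0.    -1.   ] F [ 0.1 -0.4  1.5] gap 91.6 t 41.95
in goal axes [0.01  0.006 0.7  ]
```

Call:
play_rows(slide=[[0.008,0.004,0.25],[0,0,0.25],[0,0,0.13],[0,0,0.07],[0,0,0]], rot=[[0,0,0],[0,0,0],[0,0,0],[0,0,0],[0,0,0]], jaw=[1,1,1,1,1])

```text
clock: 42.45
tcp_pos: [586.2, 39.9, -15.0]
orientation: [[0.075, 0.997, 0.0], [0.997, -0.075, 0.0], [0.0, 0.0, -1.0]]
wrist_force: [-1.0, 0.5, 0.5]
finger_gap: 91.7
```

Call:
play_rows(slide=[[0,0,0],[0,0,0],[0,0,0],[0,0,0],[0,0,0]], rot=[[0,0,0],[0,0,0],[0,0,0],[0,0,0],[0,0,0]], jaw=[-1,-1,-1,-1,-1])

```text
clock: 42.95
tcp_pos: [586.1, 40.0, -15.1]
orientation: [[0.075, 0.997, 0.0], [0.997, -0.075, 0.0], [0.0, 0.0, -1.0]]
wrist_force: [-2.4, -0.0, 0.7]
finger_gap: 56.7
```

Call:
play_rows(slide=[[0,0,0],[0,0,0]], rot=[[0,0,0],[0,0,0]], jaw=[-1,-1])

```text
clock: 43.15
tcp_pos: [586.0, 40.0, -15.2]
orientation: [[0.075, 0.997, 0.0], [0.997, -0.075, 0.0], [0.0, 0.0, -1.0]]
wrist_force: [-0.3, 0.5, 3.5]
finger_gap: 55.3
```

Call:
play_rows(slide=[[0,0,-0.15],[0,0,-0.35],[0,0,-0.35],[0,0,-0.35],[0,0,-0.35]], rot=[[0,0,0],[0,0,0],[0,0,0],[0,0,0],[0,0,0]], jaw=[-1,-1,-1,-1,-1])

```text
clock: 43.65
tcp_pos: [585.6, 39.6, 141.9]
orientation: [[0.075, 0.997, 0.0], [0.997, -0.075, -0.0], [-0.0, 0.0, -1.0]]
wrist_force: [0.4, 0.5, 0.6]
finger_gap: 55.6
```

Call:
play_rows(slide=[[-0.39,0,0],[-0.39,0,0],[-0.39,0,0],[-0.39,0,0],[-0.39,0,0]], rot=[[0,0,-0.001],[0,0,0],[0,0,0],[0,0,0],[0,0,0]], jaw=[-1,-1,-1,-1,-1])

```text
clock: 44.15
tcp_pos: [571.9, -156.2, 140.6]
orientation: [[0.068, 0.998, 0.0], [0.998, -0.068, 0.0], [0.0, 0.0, -1.0]]
wrist_force: [0.4, 1.3, -1.9]
finger_gap: 55.3
```

Call:
play_rows(slide=[[-0.39,0,0],[-0.39,0,0],[-0.39,0,0],[-0.39,0,0],[0,0,0]], rot=[[0,0,0],[0,0,0],[0,0,0],[0,0,0],[0,0,0]], jaw=[-1,-1,-1,-1,-1])

```text
clock: 44.65
tcp_pos: [558.8, -317.8, 141.1]
orientation: [[0.077, 0.997, -0.0], [0.997, -0.077, -0.005], [-0.005, 0.0, -1.0]]
wrist_force: [-0.1, -1.2, -1.1]
finger_gap: 55.4
```

Call:
play_rows(slide=[[0,0,0],[0,0,0],[0,0,0]], rot=[[0,0,0],[0,0,0],[0,0,0]], jaw=[-1,-1,-1])

```text
clock: 44.95
tcp_pos: [562.3, -308.4, 139.8]
orientation: [[0.066, 0.998, 0.0], [0.998, -0.066, 0.001], [0.001, 0.0, -1.0]]
wrist_force: [-0.6, 0.2, -0.8]
finger_gap: 55.6
```

```bash
python3 both.py 154 b2
```

```text
rows 78 152 W [ 567.6 -237.8] size [62.3 48.8] yaw 3.78
held edge tool x 41.1 -> centre off 6.100000000000001 skew deg 0.0
tcp [ 562.3 -308.4  139.8] yaw 3.79 gap 55.6 t 44.95
```

Call:
play_rows(slide=[[0.32,0.005,0.2],[0.32,0.005,0.3],[0,0,0.3],[0,0,0.2],[0,0,0]], rot=[[0,0,0],[0,0,0],[0,0,0],[0,0,0],[0,0,0]], jaw=[-1,-1,-1,-1,-1])

```text
clock: 45.5
tcp_pos: [565.5, -244.1, 37.2]
orientation: [[0.066, 0.998, -0.005], [0.998, -0.066, 0.002], [0.002, -0.005, -1.0]]
wrist_force: [0.1, -0.4, 0.1]
finger_gap: 55.3
```

Call:
play_rows(slide=[[0,0,0],[0,0,0]], rot=[[0,0,0],[0,0,0]], jaw=[-1,-1])

```text
clock: 45.7
tcp_pos: [568.0, -246.9, 41.1]
orientation: [[0.068, 0.998, 0.002], [0.998, -0.068, -0.001], [-0.001, 0.002, -1.0]]
wrist_force: [0.1, -0.1, -0.6]
finger_gap: 55.5
```

```bash
python3 to.py 567.4 -244.2 13.5 3.8
```

```text
tool shift [ 0.027 -0.008  0.276] turn -0.0003 tcp [ 568.  -246.9   41.1] yaw 3.93 z-axis [ 0.002 -0.001 -1.   ] F [ 0.1 -0.1 -0.6] gap 55.5 t 45.7
in goal axes [ 0.027 -0.008  0.276]
```

Call:
play_rows(slide=[[0.026,0,0.08],[0,0,0.08],[0,0,0.06],[0,0,0.02],[0,0,0]], rot=[[0,0,0],[0,0,0],[0,0,0],[0,0,0],[0,0,0]], jaw=[-1,-1,-1,-1,-1])

```text
clock: 46.2
tcp_pos: [566.9, -243.8, 15.1]
orientation: [[0.069, 0.998, -0.001], [0.998, -0.069, 0.0], [0.0, -0.001, -1.0]]
wrist_force: [-0.3, -0.1, -0.7]
finger_gap: 55.2
```

```bash
python3 to.py 567.4 -244.2 13.5 3.8
```

```text
tool shift [-0.004  0.005  0.016] turn -0.0004 tcp [ 566.9 -243.8   15.1] yaw 3.93 z-axis [-0.001  0.    -1.   ] F [-0.3 -0.1 -0.7] gap 55.2 t 46.2
in goal axes [-0.004  0.005  0.016]
```

Call:
play_rows(slide=[[-0.004,0.005,0.018],[0,0,0],[0,0,0],[0,0,0],[0,0,0]], rot=[[0,0,0],[0,0,0],[0,0,0],[0,0,0],[0,0,0]], jaw=[-1,-1,0.5,0.5,0.5])

```text
clock: 46.7
tcp_pos: [567.8, -244.3, 14.0]
orientation: [[0.068, 0.998, 0.0], [0.998, -0.068, -0.0], [-0.0, 0.0, -1.0]]
wrist_force: [0.0, 0.2, -0.1]
finger_gap: 68.1
```

Call:
play_rows(slide=[[0,0,-0.1],[0,0,-0.3],[0,0,-0.4],[0,0,-0.4],[-0.3,0,0]], rot=[[0,0,0],[0,0,0],[0,0,0],[0,0,0],[0,0,0]], jaw=[0.5,0.5,0.5,1,1])

```text
clock: 47.2
tcp_pos: [570.2, -271.7, 139.9]
orientation: [[0.062, 0.998, 0.009], [0.998, -0.062, -0.0], [0.0, 0.009, -1.0]]
wrist_force: [0.2, -0.2, -1.1]
finger_gap: 80.7
```

Call:
play_rows(slide=[[-0.4,0,0],[0,0,0],[0,0,0]], rot=[[0,0,0],[0,0,0],[0,0,0]], jaw=[1,1,1])

```text
clock: 47.5
tcp_pos: [562.3, -315.5, 134.5]
orientation: [[0.071, 0.997, 0.0], [0.997, -0.071, -0.001], [-0.001, 0.0, -1.0]]
wrist_force: [0.8, 0.4, -0.4]
finger_gap: 91.7
```

```bash
python3 - <<'E'
from cv import *
bright(69,195,'b3',(260,400))
E
python3 to.py 606.5 326 134 4.3
```

```text
px [322. 106.] W [ 568.2 -237.9] size [69.2 56.4] yaw 4.1
px [322.  25.] W [ 572.3 -176.9] size [35.3 56.2] yaw -86.0
tcp [ 562.3 -315.5  134.5] yaw 4.07 t 47.5
tool shift [ 6.414e+00 -6.000e-03  5.000e-03] turn 0.001 tcp [ 562.9 -313.9  134.2] yaw 3.96 z-axis [ 0.  0. -1.] F [ 0.5  0.4 -0.1] gap 92.0 t 47.55
in goal axes [ 6.414e+00 -4.500e-02  2.000e-03]
```

Call:
play_rows(slide=[[0.375,-0.003,0],[0.375,-0.003,0],[0.375,-0.003,0],[0.375,-0.003,0],[0.375,-0.003,0]], rot=[[0,0,0.001],[0,0,0],[0,0,0],[0,0,0],[0,0,0]], jaw=[-1,-1,-1,-1,-1])

```text
clock: 48.05
tcp_pos: [575.1, -123.6, 133.9]
orientation: [[0.073, 0.997, -0.0], [0.997, -0.073, 0.001], [0.001, -0.0, -1.0]]
wrist_force: [0.0, 0.3, -0.3]
finger_gap: 56.2
```

Call:
play_rows(slide=[[0.375,-0.003,0],[0.375,-0.003,0],[0.375,-0.003,0],[0.375,-0.003,0],[0.375,-0.003,0]], rot=[[0,0,0],[0,0,0],[0,0,0],[0,0,0],[0,0,0]], jaw=[-1,-1,-1,-1,-1])

```text
clock: 48.55
tcp_pos: [587.0, 63.4, 134.0]
orientation: [[0.072, 0.997, -0.0], [0.997, -0.072, 0.001], [0.001, -0.0, -1.0]]
wrist_force: [1.1, 0.5, -1.0]
finger_gap: 16.5
```

Call:
play_rows(slide=[[0.375,-0.003,0],[0.375,-0.003,0],[0.375,-0.003,0],[0.375,0,0],[0.375,0,0]], rot=[[0,0,0],[0,0,0],[0,0,0],[0,0,0],[0,0,0]], jaw=[-1,-1,-1,-1,-1])

```text
clock: 49.05
tcp_pos: [599.6, 250.4, 134.0]
orientation: [[0.072, 0.997, -0.001], [0.997, -0.072, 0.001], [0.001, -0.001, -1.0]]
wrist_force: [0.3, -0.1, -0.6]
finger_gap: 0.3
```

Call:
play_rows(slide=[[0.375,0,0],[0.4,0,0],[0,0,0],[0,0,0]], rot=[[0,0,0],[0,0,0],[0,0,0],[0,0,0]], jaw=[-1,-1,-1,-1])

```text
clock: 49.45
tcp_pos: [605.1, 326.7, 133.3]
orientation: [[0.071, 0.998, -0.001], [0.998, -0.071, -0.0], [-0.0, -0.001, -1.0]]
wrist_force: [0.1, -0.6, -0.5]
finger_gap: 0.4
```

```bash
python3 to.py 606.5 325 18 4.3
```

```text
tool shift [-0.016  0.017  1.153] turn 0.0007 tcp [605.1 326.7 133.3] yaw 4.05 z-axis [-0.001 -0.    -1.   ] F [ 0.1 -0.6 -0.5] gap 0.4 t 49.45
in goal axes [-0.016  0.016  1.153]
```

Same state as the previous stroke, so I repeat the same rows.

Call:
play_rows(slide=[[0,0.01,0.35],[0,0,0.35],[0,0,0.3],[0,0,0.15],[0,0,0]], rot=[[0,0,0],[0,0,0],[0,0,0],[0,0,0],[0,0,0]], jaw=[-1,-1,-1,-1,-1])

```text
clock: 49.95
tcp_pos: [606.1, 322.9, 17.2]
orientation: [[0.076, 0.997, -0.003], [0.997, -0.076, -0.002], [-0.002, -0.003, -1.0]]
wrist_force: [-0.7, -0.3, -0.5]
finger_gap: 0.4
```

Call:
play_rows(slide=[[-0.2,0,0],[-0.25,0,0],[-0.25,0,0],[-0.2,0,0],[-0.1,0,0]], rot=[[0,0,0],[0,0,0],[0,0,0],[0,0,0],[0,0,0]], jaw=[-1,-1,-1,-1,-1])

```text
clock: 50.45
tcp_pos: [600.2, 225.7, 20.5]
orientation: [[0.075, 0.997, 0.001], [0.997, -0.075, 0.004], [0.004, 0.001, -1.0]]
wrist_force: [0.1, 9.2, -6.6]
finger_gap: 0.2
```

Call:
play_rows(slide=[[-0.05,0,0],[-0.04,0,0],[0,0,0]], rot=[[0,0,0],[0,0,0],[0,0,0]], jaw=[-1,-1,-1])

```text
clock: 50.75
tcp_pos: [600.2, 225.2, 20.7]
orientation: [[0.069, 0.998, 0.003], [0.998, -0.069, 0.011], [0.011, 0.002, -1.0]]
wrist_force: [2.2, 22.6, -9.7]
finger_gap: 0.4
```

Call:
play_rows(slide=[[0.06,0,-0.2],[0.02,0,-0.48],[0,0,-0.48],[0,0,0],[-0.36,-0.006,0]], rot=[[0,0,0],[0,0,0],[0,0,0],[0,0,0],[0,0,0]], jaw=[-1,-1,-1,-1,1])

```text
clock: 51.25
tcp_pos: [598.4, 193.5, 138.2]
orientation: [[0.067, 0.998, 0.005], [0.998, -0.067, 0.005], [0.006, 0.005, -1.0]]
wrist_force: [-0.3, -0.6, -0.6]
finger_gap: 4.3
```

Call:
play_rows(slide=[[-0.36,-0.006,0],[-0.36,-0.006,0],[-0.36,-0.006,0],[-0.36,-0.006,0],[-0.36,0,0]], rot=[[0,0,0],[0,0,0],[0,0,0],[0,0,0],[0,0,0]], jaw=[1,1,1,1,1])

```text
clock: 51.75
tcp_pos: [581.2, 6.5, 136.7]
orientation: [[0.075, 0.997, 0.003], [0.997, -0.075, 0.001], [0.001, 0.002, -1.0]]
wrist_force: [1.3, 1.2, -0.6]
finger_gap: 43.8
```

Call:
play_rows(slide=[[-0.34,0,0],[0,0,0],[0,0,0],[0,0,0]], rot=[[0,0,0],[0,0,0],[0,0,0],[0,0,0]], jaw=[1,1,1,1])

```text
clock: 52.15
tcp_pos: [578.9, -24.4, 135.6]
orientation: [[0.074, 0.997, 0.001], [0.997, -0.074, 0.001], [0.001, 0.001, -1.0]]
wrist_force: [0.2, 0.6, 0.3]
finger_gap: 76.0
```

```bash
python3 cov.py; python3 to.py 586.1 40.7 -15 4.2
```

```text
rows [ 78 294 356] [152 295 354] n 75
width 56.1 yaw 4.41 far [588.9  78.6] near [583.6  11.3] len 67.6
centre [586.2  44.9  40. ]
tcp [578.9 -24.4 135.6] t 52.15
tool shift [0.65  0.025 1.504] turn 0.0 tcp [578.8 -24.1 135.4] yaw 4.19 z-axis [ 0.001  0.001 -1.   ] F [0.1 0.8 0.6] gap 80.0 t 52.2
in goal axes [0.651 0.026 1.504]
```

Call:
play_rows(slide=[[0.32,0.012,0],[0.33,0.012,0.2],[0,0,0.3],[0,0,0.3],[0,0,0]], rot=[[0,0,0],[0,0,0],[0,0,0],[0,0,0],[0,0,0]], jaw=[1,1,1,1,1])

```text
clock: 52.7
tcp_pos: [582.7, 40.9, 51.6]
orientation: [[0.072, 0.997, -0.006], [0.997, -0.072, -0.001], [-0.001, -0.006, -1.0]]
wrist_force: [0.3, -0.7, 0.0]
finger_gap: 92.0
```

Call:
play_rows(slide=[[0,0,0]], rot=[[0,0,0]], jaw=[1])

```text
clock: 52.8
tcp_pos: [585.6, 39.7, 55.2]
orientation: [[0.074, 0.997, -0.001], [0.997, -0.074, -0.0], [-0.0, -0.001, -1.0]]
wrist_force: [0.2, -0.9, 0.7]
finger_gap: 91.8
```

Call:
play_rows(slide=[[0.008,0.004,0.25],[0,0,0.25],[0,0,0.13],[0,0,0.07],[0,0,0]], rot=[[0,0,0],[0,0,0],[0,0,0],[0,0,0],[0,0,0]], jaw=[1,1,1,1,1])

```text
clock: 53.3
tcp_pos: [586.4, 39.9, -14.8]
orientation: [[0.075, 0.997, 0.0], [0.997, -0.075, 0.0], [0.0, 0.0, -1.0]]
wrist_force: [-0.3, 0.2, -0.0]
finger_gap: 91.4
```

Call:
play_rows(slide=[[0,0,0],[0,0,0],[0,0,0],[0,0,0],[0,0,0]], rot=[[0,0,0],[0,0,0],[0,0,0],[0,0,0],[0,0,0]], jaw=[-1,-1,-1,-1,-1])

```text
clock: 53.8
tcp_pos: [586.2, 40.0, -14.9]
orientation: [[0.075, 0.997, 0.0], [0.997, -0.075, 0.0], [0.0, 0.0, -1.0]]
wrist_force: [-0.0, 0.1, 0.4]
finger_gap: 56.1
```

Call:
play_rows(slide=[[0,0,0],[0,0,0]], rot=[[0,0,0],[0,0,0]], jaw=[-1,-1])

```text
clock: 54.0
tcp_pos: [586.2, 40.0, -14.9]
orientation: [[0.075, 0.997, 0.0], [0.997, -0.075, 0.0], [0.0, 0.0, -1.0]]
wrist_force: [-1.0, 0.6, 3.6]
finger_gap: 55.7
```

Call:
play_rows(slide=[[0,0,-0.15],[0,0,-0.35],[0,0,-0.35],[0,0,-0.35],[0,0,-0.35]], rot=[[0,0,0],[0,0,0],[0,0,0],[0,0,0],[0,0,0]], jaw=[-1,-1,-1,-1,-1])

```text
clock: 54.5
tcp_pos: [585.7, 39.6, 142.1]
orientation: [[0.075, 0.997, 0.0], [0.997, -0.075, -0.0], [-0.0, 0.0, -1.0]]
wrist_force: [0.7, 0.4, -1.4]
finger_gap: 55.5
```

Call:
play_rows(slide=[[-0.39,0,0],[-0.39,0,0],[-0.39,0,0],[-0.39,0,0],[-0.39,0,0]], rot=[[0,0,-0.001],[0,0,0],[0,0,0],[0,0,0],[0,0,0]], jaw=[-1,-1,-1,-1,-1])

```text
clock: 55.0
tcp_pos: [572.1, -156.2, 140.9]
orientation: [[0.069, 0.998, 0.001], [0.998, -0.069, -0.0], [0.0, 0.001, -1.0]]
wrist_force: [0.2, -0.2, 0.0]
finger_gap: 55.1
```

Call:
play_rows(slide=[[-0.39,0,0],[-0.39,0,0],[-0.39,0,0],[-0.39,0,0],[-0.39,0,0]], rot=[[0,0,0],[0,0,0],[0,0,0],[0,0,0],[0,0,0]], jaw=[-1,-1,-1,-1,-1])

```text
clock: 55.5
tcp_pos: [558.7, -350.7, 140.8]
orientation: [[0.069, 0.998, 0.0], [0.998, -0.069, -0.0], [-0.0, 0.0, -1.0]]
wrist_force: [0.2, -0.2, -1.1]
finger_gap: 55.3
```

Call:
play_rows(slide=[[-0.38,0,0],[0,0,0],[0,0,0],[0,0,0]], rot=[[0,0,0],[0,0,0],[0,0,0],[0,0,0]], jaw=[-1,-1,-1,-1])

```text
clock: 55.9
tcp_pos: [556.9, -385.8, 140.1]
orientation: [[0.067, 0.998, 0.0], [0.998, -0.067, 0.001], [0.001, 0.0, -1.0]]
wrist_force: [1.2, 0.5, -1.2]
finger_gap: 55.4
```

```bash
python3 both.py 154 c3
```

```text
rows 73 151 W [ 557.  -312.3] size [64.  49.5] yaw 7.92
held edge tool x 41.1 -> centre off 6.100000000000001 skew deg 0.0
tcp [ 556.9 -385.8  140.1] yaw 3.87 gap 55.4 t 55.9
```

```bash
python3 -c "
import cv2
p=cv2.imread('pics/c3.png')[40:235,230:410];cv2.imwrite('pics/c3z.png',cv2.resize(cv2.convertScaleAbs(p,alpha=1.6,beta=10),None,fx=3,fy=3,interpolation=cv2.INTER_CUBIC))"
```

```text
(no output)
```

View pics/c3z.png

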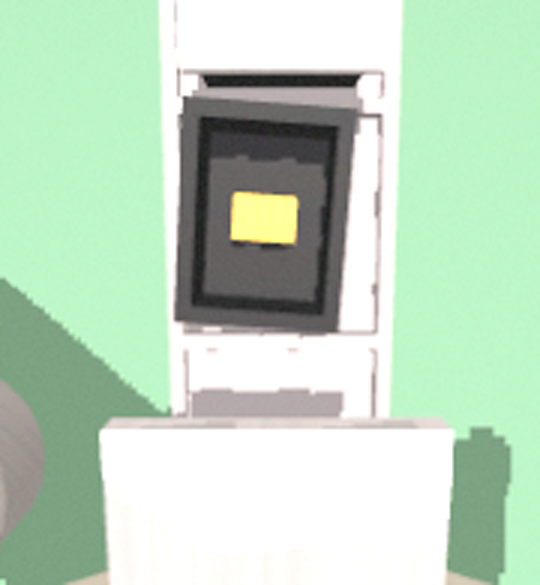

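Call:
play_rows(slide=[[0,0,0],[0.33,-0.05,0.1],[0.33,-0.05,0.3],[0,0,0.3],[0,0,0.2]], rot=[[0,0,0.0115],[0,0,0],[0,0,0],[0,0,0],[0,0,0]], jaw=[-1,-1,-1,-1,-1])

```text
clock: 56.45
tcp_pos: [556.4, -316.0, 48.2]
orientation: [[0.136, 0.991, -0.001], [0.991, -0.136, 0.002], [0.002, -0.001, -1.0]]
wrist_force: [-0.3, -0.1, -0.5]
finger_gap: 55.7
```

Call:
play_rows(slide=[[0,0,0],[0,0,0],[0,0,0]], rot=[[0,0,0],[0,0,0],[0,0,0]], jaw=[-1,-1,-1])

```text
clock: 56.75
tcp_pos: [556.8, -320.7, 51.4]
orientation: [[0.14, 0.99, 0.002], [0.99, -0.14, -0.001], [-0.001, 0.002, -1.0]]
wrist_force: [0.3, 0.4, -2.0]
finger_gap: 55.3
```

```bash
python3 to.py 556.4 -318.8 13.5 8.0
```

```text
tool shift [ 0.019 -0.008  0.379] turn -0.0001 tcp [ 556.8 -320.7   51.4] yaw 8.04 z-axis [ 0.002 -0.001 -1.   ] F [ 0.3  0.4 -2. ] gap 55.3 t 56.75
in goal axes [ 0.018 -0.007  0.379]
```

Call:
play_rows(slide=[[0.016,-0.003,0.06],[0,0,0.06],[0,0,0.06],[0,0,0],[0,0,0]], rot=[[0,0,0],[0,0,0],[0,0,0],[0,0,0],[0,0,0]], jaw=[-1,-1,-1,-1,-1])

```text
clock: 57.25
tcp_pos: [555.6, -318.7, 31.6]
orientation: [[0.141, 0.99, -0.001], [0.99, -0.141, 0.0], [0.0, -0.001, -1.0]]
wrist_force: [0.2, -0.5, 0.2]
finger_gap: 55.6
```

```bash
python3 to.py 556.4 -318.8 13.5 8.0
```

```text
tool shift [0.    0.008 0.181] turn -0.0002 tcp [ 555.6 -318.7   31.6] yaw 8.08 z-axis [-0.001  0.    -1.   ] F [ 0.2 -0.5  0.2] gap 55.6 t 57.25
in goal axes [0.    0.008 0.181]
```

Call:
play_rows(slide=[[0,0.008,0.05],[0,0,0.05],[0,0,0.05],[0,0,0.015],[0,0,0]], rot=[[0,0,0],[0,0,0],[0,0,0],[0,0,0],[0,0,0]], jaw=[-1,-1,-1,-1,-1])

```text
clock: 57.75
tcp_pos: [556.4, -318.6, 14.9]
orientation: [[0.14, 0.99, -0.001], [0.99, -0.14, 0.0], [0.0, -0.001, -1.0]]
wrist_force: [0.1, -0.8, -0.4]
finger_gap: 55.2
```

```bash
python3 to.py 556.4 -318.8 13.5 8.0
```

```text
tool shift [-0.002  0.001  0.014] turn -0.0002 tcp [ 556.4 -318.6   14.9] yaw 8.06 z-axis [-0.001  0.    -1.   ] F [ 0.1 -0.8 -0.4] gap 55.2 t 57.75
in goal axes [-0.002  0.001  0.014]
```

Call:
play_rows(slide=[[0,0,0.016],[0,0,0],[0,0,0],[0,0,0],[0,0,0]], rot=[[0,0,0],[0,0,0],[0,0,0],[0,0,0],[0,0,0]], jaw=[-1,-1,0.5,0.5,0.5])

```text
clock: 58.25
tcp_pos: [556.7, -318.8, 13.8]
orientation: [[0.14, 0.99, 0.0], [0.99, -0.14, -0.0], [-0.0, 0.0, -1.0]]
wrist_force: [-0.5, -0.6, -0.4]
finger_gap: 68.4
```

Call:
play_rows(slide=[[0,0,-0.1],[0,0,-0.3],[0,0,-0.4],[0,0,-0.4],[-0.3,0,0]], rot=[[0,0,0],[0,0,0],[0,0,0],[0,0,0],[0,0,0]], jaw=[0.5,0.5,0.5,1,1])

```text
clock: 58.75
tcp_pos: [557.2, -346.5, 140.0]
orientation: [[0.134, 0.991, 0.009], [0.991, -0.134, -0.001], [-0.0, 0.009, -1.0]]
wrist_force: [0.4, -0.5, 0.2]
finger_gap: 80.4
```

Call:
play_rows(slide=[[-0.4,0,-0.3],[0,0,-0.3],[0,0,0],[0,0,0],[0,0,0]], rot=[[0,0,0],[0,0,0],[0,0,0],[0,0,0],[0,0,0]], jaw=[1,1,1,1,1])

```text
clock: 59.25
tcp_pos: [546.8, -386.9, 193.0]
orientation: [[0.139, 0.99, -0.001], [0.99, -0.139, 0.001], [0.001, -0.001, -1.0]]
wrist_force: [-0.3, -0.2, -0.2]
finger_gap: 91.9
```

```bash
python3 - <<'E'
from cv import *
d,h=bright(69,195,'c4',(250,410))
p=d['pixels'][0:230,220:420,::-1]
s=grab('scene');q=s['pixels'][180:290,150:420,::-1]
a=cv2.resize(p,(400,460),interpolation=cv2.INTER_CUBIC);b=cv2.resize(q,(400,163),interpolation=cv2.INTER_CUBIC)
t=grab('top')['pixels'][120:240,220:480,::-1];t=cv2.resize(t,(400,185),interpolation=cv2.INTER_CUBIC)
o=np.zeros((460,800,3),np.uint8);o[:,:400]=a;o[:163,400:]=b;o[170:355,400:]=t;cv2.imwrite('pics/fin.png',o)
E
```

```text
px [323. 110.] W [ 557.4 -312.8] size [68.5 56.5] yaw 8.0
px [323.  33.] W [ 567.7 -242.2] size [61.8 56.5] yaw 4.0
tcp [ 546.8 -386.9  193. ] yaw 8.01 t 59.25
```

View pics/fin.png

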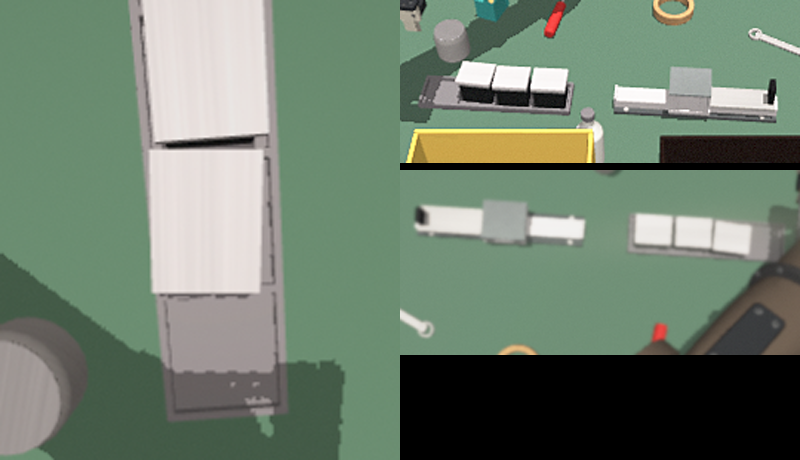

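```bash
python3 -c "
from plant import hand_in;print(hand_in())"
```

```text
the job is handed in; nothing more can be done
None
```

I stood all three black housings upright in their own tray pockets and put a cover on each, then handed the job in at about 59 s of robot time. The feeder slide made three full strokes to its end stop. One cover should be left in the feeder.

| Housing | Cover centre vs housing centre (mm) | Cover angle | Housing angle |
|---|---|---|---|
| Nearest the feeder (`pocket4`) | 0.6, 0.9 | 3.5° | 3.7° |
| Middle (`pocket3`) | 0.6, 0.1 | 4.1° | 3.8° |
| Next along (`pocket2`) | 0.4, 0.5 | 8.0° | 7.9° |

I named the pockets assuming the tray's +y points toward the feeder.

- **Cover height:** the covers measured at their true size when taken at a 69 mm top height, so they lie flat on the rims.
- **Final pictures:** in the last pictures, the slide is back home, the ledge looks empty, and the tin and bottle stand where they were. The spanner is only partly in these crops. The cup is not in them, and I never worked near it.

These did not match expectations:
- **Finger length:** the real fingertips end about 37 mm above the reported TCP. My first grasp closed above the first housing without touching it. I measured the offset in the wrist images and allowed for it from then on.
- **Knocked housing:** the `pocket2` housing was shifted and turned about 4° inside its pocket before I covered it. I left it there, since it still stood upright in the pocket, and matched its cover to its new position. That cover should clear its neighbour by about 3 mm, a gap I worked out from the positions and did not measure directly.

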